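# Put the brewing bits away

### The job

Clear up the brewing bench: stand both orange rubber bungs in the dark grey metal tray, the blue-capped vial in the white tray and the brass hose fitting in the dark wooden tray, all upright on the tray floors. One bung is hemmed in by the amber jar in the green caddy: first lift the jar out and stand it on the round cork mat, take the bung out and put it in its tray, then put the jar back upright on the black disc at its end of the caddy.

Things in the scene. Friction and masses are not known exactly. Their poses are not given: they have to be found in the camera images.
- jar_center (a point): Closed amber glass jar with a paper label and a white lid, round, 54 mm diameter, 95 mm high, about 250 g, standing upright in the green caddy. This point: on its axis, half-way up (47.5 mm above its foot). z is its axis, up. Its upper 46 mm stand clear of the caddy's walls and are where to grip it.
- bung_caddy_center (a point): Bung in the green caddy: tapered orange rubber stopper with a dark hole in the top, standing on its narrow end: 34 mm high, diameter 33 mm at the foot, 36 mm at the top, about 35 g. This point: on its axis, half-way up (17 mm above its foot). z is its axis, up. It stands beside the jar with a gap of about 6 mm, and some 16 mm from each long wall of the caddy and 27 mm from the end wall; with the jar out, grip it along the caddy's length (the caddy's y).
- bung_bench_center (a point): Bung on the open bench: tapered orange rubber stopper with a dark hole in the top, standing on its narrow end: 34 mm high, diameter 33 mm at the foot, 36 mm at the top, about 35 g. This point: on its axis, half-way up (17 mm above its foot). z is its axis, up. 
- vial_center (a point): Round white plastic vial with a yellow band and a blue cap, standing on the bench: 80 mm high, body 30 mm and cap (top 16 mm) 33 mm in diameter, about 60 g. This point: on its axis, half-way up (40 mm above its foot). z is its axis, up.
- fitting_center (a point): Brass hose fitting standing on the bench: a round nut of 32 mm diameter, 30 mm high, and above it a hose tail of 18 mm diameter (ribs 22 mm), 58 mm high in all, about 120 g. This point: on its axis, half-way up (29 mm above its foot). z is its axis, up.
- metal_tray: Dark grey metal tray for the two bungs. Outer size 120 (its x) by 154 (its y) by 26 mm high, walls and floor 4 mm thick (inside floor 4 mm above the bench). Fixed to the bench. Origin: centre of its underside, on the bench; z up.
- white_tray: White plastic tray for the vial. Outer size 120 (its x) by 154 (its y) by 26 mm high, walls and floor 4 mm thick (inside floor 4 mm above the bench). Fixed to the bench. Origin: centre of its underside, on the bench; z up.
- wood_tray: Dark wooden tray for the brass fitting. Outer size 120 (its x) by 154 (its y) by 26 mm high, walls and floor 4 mm thick (inside floor 4 mm above the bench). Fixed to the bench. Origin: centre of its underside, on the bench; z up.
- caddy: Green open caddy, 76 (its x) by 143 (its y) by 45 mm high, walls and floor 4 mm thick (inside 68 by 135 mm, inside floor 4 mm above the bench). Fixed to the bench. Origin: centre of its underside, on the bench; z up. The jar's place is a black disc on the floor, centred 34.5 mm from the origin along the caddy's +y; the bung starts near -16.5 mm on its y.
- cork_mat: Round cork mat, 100 mm diameter, 3 mm thick, fixed to the bench: where the jar stands meanwhile. Origin: centre of its underside; top 3 mm above the bench. The bench around all these things has only flat crown caps (6 mm high) lying about; taller things stand beyond the trays and at the sides.
Mind the look-alikes: they are no part of the job. What is shaped like the caddy but red is not meant.

How it is judged (in metres and radians):
On the way, in this order (a step that is already met when the one before it is completed fails the run):
1. the jar stands upright on the cork mat (horizontal distance between jar_center and cork_mat below 0.045 m and z of jar_center in the frame of cork_mat below 0.056 m and angle between jar_center's own z axis and vertical below 0.2 rad), for 0.2 s.
2. the bung from the caddy stands in the metal tray (x of bung_caddy_center in the frame of metal_tray between -0.055 and 0.055 m and y of bung_caddy_center in the frame of metal_tray between -0.072 and 0.072 m and z of bung_caddy_center in the frame of metal_tray below 0.029 m and angle between bung_caddy_center's own z axis and vertical below 0.2 rad), for 0.2 s.
3. the jar is back in its place in the caddy (y of jar_center in the frame of caddy between 0.0195 and 0.0495 m and x of jar_center in the frame of caddy between -0.015 and 0.015 m and z of jar_center in the frame of caddy below 0.059 m and angle between jar_center's own z axis and vertical below 0.15 rad), for 0.2 s.
At the end, for the whole second after the job is handed in: Bungs in the metal tray, vial in the white, fitting in the wooden one: centres inside the walls, on the floor (within 8 mm), tilted under 0.2 rad; jar on the caddy floor within 15 mm in x and y of the disc's centre, tilted under 0.15 rad; all at rest (all of step 2 and all of step 3 and x of bung_bench_center in the frame of metal_tray between -0.055 and 0.055 m and y of bung_bench_center in the frame of metal_tray between -0.072 and 0.072 m and z of bung_bench_center in the frame of metal_tray below 0.029 m and angle between each of bung_bench_center, vial_center, fitting_center's own z axis and vertical below 0.2 rad and x of vial_center in the frame of white_tray between -0.055 and 0.055 m and y of vial_center in the frame of white_tray between -0.072 and 0.072 m and z of vial_center in the frame of white_tray below 0.052 m and x of fitting_center in the frame of wood_tray between -0.055 and 0.055 m and y of fitting_center in the frame of wood_tray between -0.072 and 0.072 m and z of fitting_center in the frame of wood_tray below 0.041 m and linear speed of each of jar, bung_caddy, bung_bench, vial, fitting below 0.02 m/s); the robot touches nothing.
It also fails if it takes over 134 s, if anything falls off the work surface, if the arm or the gripper's body presses on something with over 40 N, if the wrist force passes 120 N, or if a joint passes its speed limit or range.

### The arm

A 6-joint arm with a two-finger parallel gripper is mounted at the origin on the work surface. World frame = base frame: x ahead of the robot, y to its left, z up, the work surface at z = 0. Lengths are in m, angles in degrees, forces in N, time in s.
With the tool pointing down it reaches from about 0.275 to 0.825 m from the base axis. Payload 5.2 kg.
Tool frame: the origin (TCP) lies midway between the tips of the shut fingers; the grasp point (between the pads) lies 19 mm behind it; z points along the fingers, y is the direction in which the jaws open and shut (so a half turn about z gives the same grasp; the last joint's range is limited). The gripper opens to 93 mm and grips with 3 to 60 N. Pads are 15 mm wide; open, the fingers measure 128 mm over their backs; the gripper's body (75 mm by 188 mm) begins 65 mm behind the grasp point.
Start: joints at [-74.931, 14.817, 87.949, -0, 77.235, -11.62], TCP at [0.247, -0.491, 0.219] pointing down, gripper open.
Joint ranges: [-179.93, 179.93], [-52.35, 119.4], [10.71, 147.94], [-69.91, 249.91], [12.55, 155.21], [-178.61, 178.61]. Speed limits (degrees/s): [147.25, 147.25, 180, 180, 180, 180].

### API

Orientations are given as [roll, pitch, yaw] about the fixed x, y, z axes, in that order (R = Rz(yaw) Ry(pitch) Rx(roll)).
In Python, from station import arm gives the robot as it stands.
- The arm moves only by the tool carry_out, never from a script. Its arguments are lists of equal length, an entry for each row: "translation": the shift along the tool's x, y, z in cm, a list of three; "angular": the turn, a rotation vector about the tool's x, y, z in degrees, a list of three. A call has 1 to 8 rows; each row shifts and turns the pose as measured when the row begins, along the tool's axes as they then stand; what a row does not reach is not made up. A row lasts 1/8 s, in which the tool goes at most 62.5 mm and 10.7 degrees, less where a joint would pass 70% of its speed; a pose out of reach is approached as far as the arm can. A call is refused whole if a number of a shift passes 6.25 or a number of a turn 10.7, either way. A call with a gripper value outside its range is refused whole. "grip" is the gripper's target within -1 to 1 (shut at 1, half-way at 0, fully open at -1), set as the call begins (left out, the last holds). The fingers move at their own pace and stop on an object; "newtons" is the grip in N (left out, the last holds). Time passes only in rows, so rows that do not move let the fingers close. It gives the time, the measured TCP pose, the force and the opening at its end, in the units of the state.
- arm.state(): the state, without advancing time (a new reading comes with each control period).
- arm.capture(name): name is "scene" or "side" or "wrist"; returns a dict with "img" (480x640x3 uint8, red, green, blue), "fov_y" (degrees; the focal length in pixels is half the picture's height over the tangent of half this angle, whatever the lens; pixels are square), "cx", "cy" (the principal point, pixels), "k1" (the pictures are not rectified: a ray, as slopes to the right and down, at radius r is drawn at 1 + k1 r^2 times it, then the intrinsics apply), "R" (3x3) and "t" (3): a world point X has camera coordinates R X + t. Camera axes: x right, y down, z forward; pixel columns grow to the right and rows downward; lengths in m; the calibration is good to about 2 mm. A picture is of the moment at which its call begins. There is no depth.
- arm.job_done(): hands the job in, once; it reports no verdict.
Trained networks look in a picture, given as the dict that the camera call returned (one of the last four; its "shot" number tells which), for a name from the list of things; names that differ only in an ending like _2 or _b are one class to them, and where a whole thing is asked for, a point or a joint stands for the part that bears it (a point fixed in the world has none). Each returns a list of dicts, best first, with "score" (0 to 1); they miss things now and then, are a little off and sometimes report something else, mostly with a low value. They report only what shows in the picture. A call takes as long as a camera call. They do not tell look-alikes from the thing itself.
- arm.search_frame(picture, name): "point" ([column, row] in pixels, amid what is visible of it).
- arm.pinpoint(picture, name): "point" ([column, row] in pixels: a listed point, or the origin of a listed thing).
The state is a dict: "clock": time; "q": joint angles; "joint_velocities": joint speeds; "joint_torque": joint torques, N m; "eef_pos": TCP position; "ee_rot": TCP orientation; "wrist_force": force on the tool from outside, world axes, zero at the start; "ft_torque": the same for the moment, N m; "opening": finger opening in m.
Only numpy, scipy, OpenCV 4.12 (cv2) and the standard library are available. Lean on these libraries where they do the work, as an engineer would, in place of code of your own. Each camera call takes 0.05 s, during which the arm holds its last target.

## Working session

There is one attempt and no reset: what is moved stays moved. The work goes in short steps, Python scripts to look and compute and a tool call to move; the robot and the scene stay as the last step left them, time stands still between calls to the robot, and variables do not carry over. Pictures are saved under pics/ and viewed, and the job is handed in when it is done.

Besides the shell and the picture viewer there is one more tool, called as a command line: name --argument value ..., lists and objects as JSON in quotes. carry_out: Moves the arm, as the interface text tells. Its arguments: {"type":"object","properties":{"translation":{"type":"array","items":{"type":"array","items":{"type":"number"}}},"angular":{"type":"array","items":{"type":"array","items":{"type":"number"}}},"grip":{"type":"number"},"newtons":{"type":"number"}},"required":["translation","angular"]}

```bash
mkdir -p pics; ls
cat > h.py <<'E'
import numpy as np, cv2
from station import arm
def save(n,img): cv2.imwrite('pics/'+n+'.png',cv2.cvtColor(img,cv2.COLOR_RGB2BGR))
def ray(p,uv):
    f=240/np.tan(np.radians(p['fov_y'])/2)
    d=np.array([(uv[0]-p['cx'])/f,(uv[1]-p['cy'])/f]); u=d.copy()
    for _ in range(30): u=d/(1+p['k1']*(u@u))
    R=np.array(p['R']);t=np.array(p['t'])
    return -R.T@t, R.T@np.array([u[0],u[1],1])
def atz(p,uv,z):
    c,d=ray(p,uv); return c+d*(z-c[2])/d[2]
def proj(p,X):
    f=240/np.tan(np.radians(p['fov_y'])/2)
    c=np.array(p['R'])@np.array(X)+np.array(p['t']); u=c[:2]/c[2]; u=u*(1+p['k1']*(u@u))
    return u*f+[p['cx'],p['cy']]
E
python3 - <<'E'
from h import *
print(arm.state())
Z=dict(jar_center=.0515,bung_caddy_center=.021,bung_bench_center=.017,vial_center=.04,fitting_center=.029,metal_tray=0,white_tray=0,wood_tray=0,caddy=0,cork_mat=0)
for n in ['scene','side','wrist']:
    p=arm.capture(n); save(n+'0',p['img']); c=-np.array(p['R']).T@np.array(p['t'])
    print(n,p['fov_y'],p['cx'],p['cy'],p['k1'],c.round(3))
    for k,z in Z.items():
        for m in ['pinpoint']:
            print(k,[(round(d['score'],2),np.round(d['point']).tolist(),atz(p,d['point'],z).round(3)[:2].tolist()) for d in getattr(arm,m)(p,k)[:4]])
E
```

```text
pics
{'clock': 0.0, 'q': array([-7.49324815e+01,  1.48586146e+01,  8.80097333e+01, -7.00347174e-04,
        7.72337436e+01, -1.16217329e+01]), 'joint_velocities': array([-0.01742283,  0.09442379,  0.01979959, -0.09743538,  0.05422335,
       -0.01074278]), 'joint_torque': array([-8.84343008e-04, -4.37307751e+01, -2.84005362e+01,  7.17616780e-02,
        4.14299069e-02, -1.35921141e-04]), 'eef_pos': array([ 0.24689049, -0.49087635,  0.21783317]), 'ee_rot': array([-1.79899864e+02, -1.98975137e-02,  2.66893894e+01]), 'wrist_force': array([ 0.5736317 , -1.3398014 ,  0.78711059]), 'ft_torque': array([-0.04115709, -0.00989075, -0.00220189]), 'opening': 0.09274730295861844}
scene 43.582940857172716 313.8952748538244 236.05062434053335 -0.11819936293324196 [1.345 0.586 1.112]
jar_center [(0.72, [194.0, 210.0], [0.57, -0.29])]
bung_caddy_center [(0.59, [395.0, 244.0], [0.381, 0.197]), (0.53, [178.0, 214.0], [0.582, -0.342]), (0.19, [291.0, 216.0], [0.432, -0.08])]
bung_bench_center [(0.57, [344.0, 243.0], [0.441, 0.084])]
vial_center [(0.86, [288.0, 214.0], [0.448, -0.08])]
fitting_center [(0
[... 843 characters left out ...]
.447, -0.067])]
fitting_center [(0.69, [266.0, 206.0], [0.4, 0.199])]
metal_tray [(0.87, [373.0, 300.0], [0.622, -0.112])]
white_tray [(0.94, [328.0, 178.0], [0.573, 0.361])]
wood_tray [(0.64, [363.0, 240.0], [0.629, 0.091]), (0.17, [326.0, 182.0], [0.565, 0.343])]
caddy [(0.67, [363.0, 386.0], [0.568, -0.336]), (0.66, [452.0, 384.0], [0.737, -0.344])]
cork_mat [(0.87, [270.0, 342.0], [0.398, -0.219])]
wrist 58.77172719613272 319.9000295321828 242.24971400012473 -0.09467744561944753 [ 0.307 -0.46   0.385]
jar_center []
bung_caddy_center []
bung_bench_center []
vial_center []
fitting_center []
metal_tray []
white_tray []
wood_tray []
caddy [(0.87, [126.0, 138.0], [0.227, -0.306])]
cork_mat []
```

View pics/scene0.png

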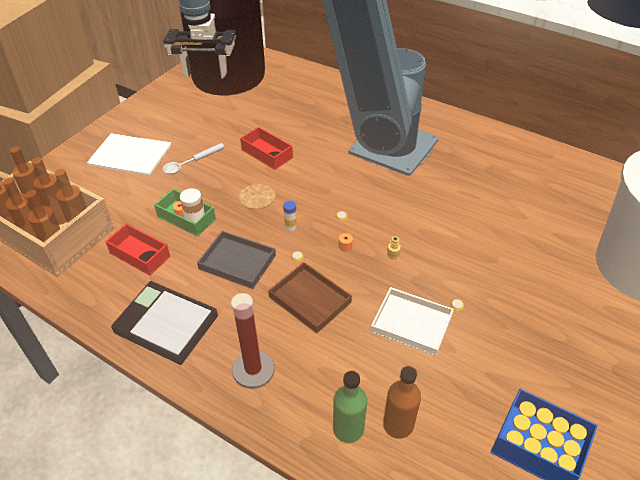

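View pics/side0.png

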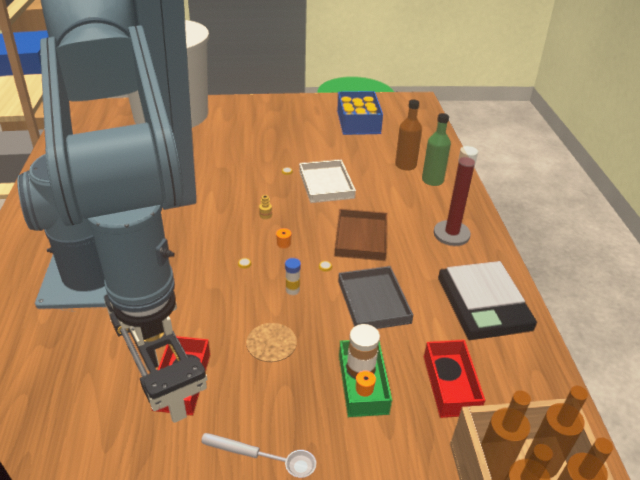

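View pics/wrist0.png

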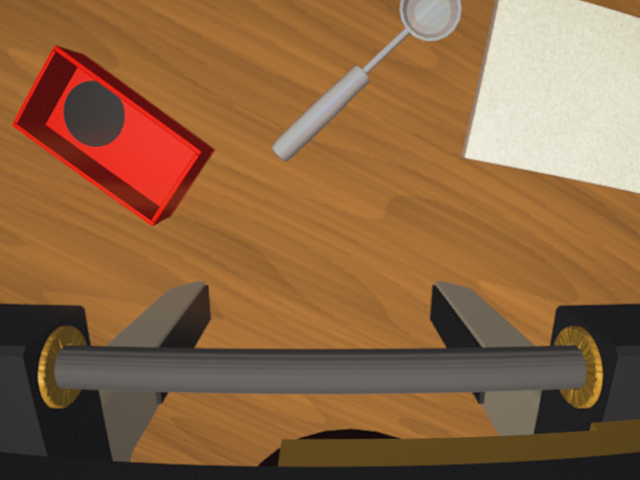

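The pictures show one green caddy holding the jar and bung: side (365,385), scene (185,212). The three red look-alikes sit at scene (266,148) and (138,250), and side (453,378) and (185,360), and are not part of the job. Next I'll triangulate and fit the caddy and tray yaw.

Run:
```python
from h import *
from scipy.optimize import least_squares, minimize
P={n:arm.capture(n) for n in ['scene','side']}
import pickle; pickle.dump(P,open('P.pkl','wb'))
guess=dict(jar_center=(.57,-.293,.0515),bung_caddy_center=(.573,-.341,.021),bung_bench_center=(.437,.082,.017),vial_center=(.447,-.073,.04),fitting_center=(.39,.2,.029),cork_mat=(.4,-.218,0),metal_tray=(.62,-.113,0),white_tray=(.568,.34,0),wood_tray=(.625,.092,0),caddy=(.572,-.33,0))
for k,g in guess.items():
    o=[]
    for n,p in P.items():
        for d in arm.pinpoint(p,k):
            if np.linalg.norm(atz(p,d['point'],g[2])[:2]-g[:2])<.035: o.append((p,np.array(d['point']),d['score']));break
    r=least_squares(lambda X:np.concatenate([proj(p,X)-u for p,u,s in o]),g) if len(o)>1 else None
    print(k,[atz(p,u,g[2])[:2].round(3) for p,u,s in o], r.x.round(3) if r is not None else None, r and round(r.cost,1))
# silhouette fit
def fit(name,g,sx,sy,h,lo,hi,yaw0):
    ms=[]
    for n,p in P.items():
        hsv=cv2.cvtColor(p['img'],cv2.COLOR_RGB2HSV); m=cv2.inRange(hsv,lo,hi)
        c=proj(p,(*g[:2],0)).astype(int); w=np.zeros_like(m); cv2.circle(w,tuple(int(v) for v in c),75,255,-1); m&=w
        nn,l,st,ce=cv2.connectedComponentsWithStats(m)
        i=1+np.argmax(st[1:,4]); m=((l==i)*255).astype(np.uint8)
        pts=cv2.findNonZero(m); hm=np.zeros_like(m); cv2.fillConvexPoly(hm,cv2.convexHull(pts),255); ms.append((p,hm))
    def cost(x,ret=False):
        c,s=np.cos(x[2]),np.sin(x[2]); tot=0;H=[]
        for p,hm in ms:
            q=np.array([proj(p,(x[0]+c*a-s*b,x[1]+s*a+c*b,z)) for a in(-sx/2,sx/2) for b in(-sy/2,sy/2) for z in(0,h)],np.float32)
            hl=cv2.convexHull(q); H.append(hl)
            im=np.zeros((480,640),np.uint8); cv2.fillConvexPoly(im,np.round(hl*16).astype(np.int32),255,shift=4)
            tot+=1-(im&hm>0).sum()/((im|hm)>0).sum() if False else 1-np.count_nonzero(im&hm)/np.count_nonzero(im|hm)
        return H if ret else tot
    best=min((minimize(cost,(*g[:2],np.radians(y)),method='Nelder-Mead',options=dict(initial_simplex=[(g[0]+a,g[1]+b,np.radians(y)+c) for a,b,c in((0,0,0),(.01,0,0),(0,.01,0),(0,0,.15))])) for y in yaw0),key=lambda r:r.fun)
    print(name,best.x[:2].round(4),np.degrees(best.x[2]).round(1),round(best.fun,3))
    H=cost(best.x,True)
    for (n,p),hl in zip(P.items(),H): cv2.polylines(vis[n],[np.round(hl*64).astype(np.int32)],True,(255,0,255),1,shift=6)
vis={n:p['img'].copy() for n,p in P.items()}
fit('caddy',guess['caddy'],.076,.143,.045,(45,90,30),(85,255,255),(-15,0,15))
fit('metal',guess['metal_tray'],.12,.154,.026,(0,0,20),(179,70,110),(-20,0,20))
fit('white',guess['white_tray'],.12,.154,.026,(0,0,140),(179,50,255),(-20,0,20))
fit('wood',guess['wood_tray'],.12,.154,.026,(0,40,10),(25,255,118),(-20,0,20))
a=cv2.resize(vis['scene'][170:350,140:480],None,fx=2.3,fy=2.3)
b=cv2.resize(vis['side'][150:430,220:480],None,fx=2,fy=2)
save('f1',a);save('f2',b)
```

```text
jar_center [array([ 0.572, -0.286]), array([ 0.573, -0.295])] [ 0.572 -0.29   0.048] 1.2
bung_caddy_center [array([ 0.566, -0.349])] None None
bung_bench_center [array([0.442, 0.09 ])] None None
vial_center [array([ 0.455, -0.069]), array([ 0.447, -0.074])] [ 0.449 -0.071  0.036] 0.7
fitting_center [array([0.389, 0.198]), array([0.395, 0.224])] [0.397 0.203 0.042] 1.1
cork_mat [array([ 0.407, -0.22 ]), array([ 0.398, -0.218])] [ 0.4   -0.22  -0.001] 3.0
metal_tray [array([ 0.629, -0.11 ]), array([ 0.621, -0.108])] [ 0.624 -0.109 -0.001] 2.6
white_tray [array([0.564, 0.328]), array([0.564, 0.347])] [0.566 0.331 0.008] 2.8
wood_tray [array([0.626, 0.104]), array([0.629, 0.104])] [0.628 0.104 0.001] 0.3
caddy [array([ 0.576, -0.327]), array([ 0.577, -0.337])] [ 0.577 -0.332 -0.005] 1.6
caddy [ 0.5681 -0.3316] -1.0 0.167
metal [ 0.6213 -0.1145] 7.3 0.147
white [0.5631 0.3329] 5.8 0.39
wood [0.6262 0.1018] -11.4 1.452
```

View pics/f1.png

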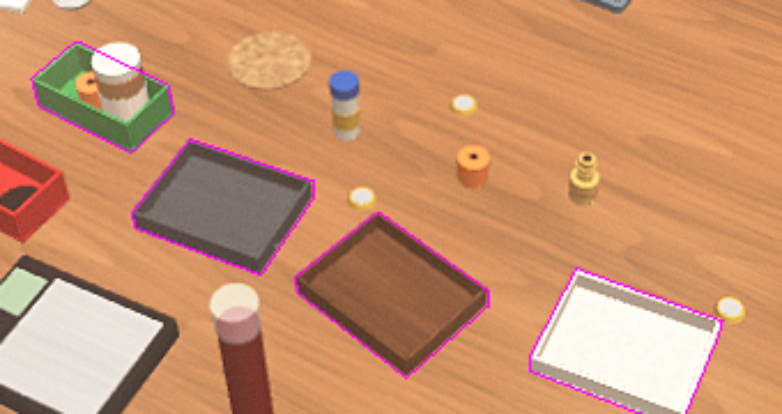

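View pics/f2.png

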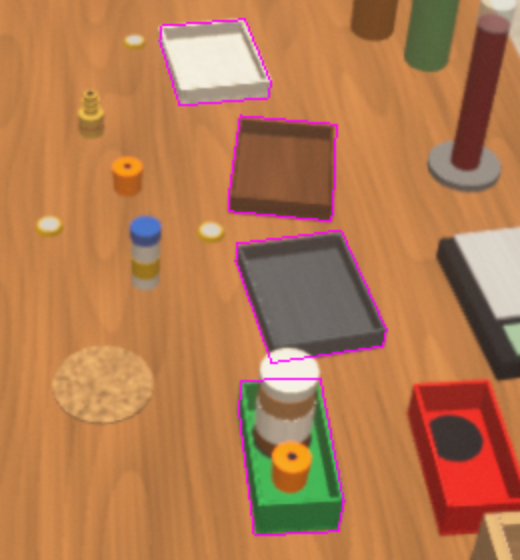

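```bash
cat >> h.py <<'E'
def plan(way,step=5.5,vstep=None):
    """way: list of (x,y,z,yaw); prints rows from current pose"""
    from scipy.spatial.transform import Rotation as Rr
    s=arm.state(); p=np.array(s['eef_pos']); R=Rr.from_euler('xyz',s['ee_rot'],degrees=True)
    T=[];A=[]
    for x,y,z,yaw in way:
        g=np.array([x,y,z]); G=Rr.from_euler('xyz',[180,0,yaw],degrees=True)
        d=np.linalg.norm(g-p)*100; a=np.degrees((R.inv()*G).magnitude())
        n=max(1,int(np.ceil(d/step)),int(np.ceil(a/10)))
        p0=p.copy();R0=R;dv=(R0.inv()*G).as_rotvec()
        for i in range(1,n+1):
            w=p0+(g-p0)*i/n
            T.append(np.round(R.inv().apply(w-p)*100,2).tolist()); A.append(np.round(np.degrees(dv/n),1).tolist())
            p=w;R=R0*Rr.from_rotvec(dv*i/n)
    for i in range(0,len(T),8): print('T',T[i:i+8],'\nA',A[i:i+8])
def st():
    s=arm.state(); print(round(s['clock'],2),s['eef_pos'].round(4),s['ee_rot'].round(1),s['wrist_force'].round(1),round(s['opening'],4))
E
python3 - <<'E'
from h import *
plan([(.54,-.294,.25,-1)])
E
```

```text
T [[5.01, -0.64, -0.45], [4.95, -0.98, -0.45], [4.87, -1.32, -0.45], [4.77, -1.66, -0.45], [4.64, -1.98, -0.45], [4.49, -2.3, -0.45], [4.32, -2.6, -0.45]] 
A [[0.0, -0.0, 4.0], [0.0, -0.0, 4.0], [0.0, -0.0, 4.0], [0.0, -0.0, 4.0], [0.0, -0.0, 4.0], [0.0, -0.0, 4.0], [0.0, -0.0, 4.0]]
```

carry_out --translation '[[5,-0.6,-0.5],[5,-1,-0.5],[4.9,-1.3,-0.5],[4.8,-1.7,-0.5],[4.6,-2,-0.5],[4.5,-2.3,-0.5],[4.3,-2.6,-0.4],[0,0,0]]' --angular '[[0,0,4],[0,0,4],[0,0,4],[0,0,4],[0,0,4],[0,0,4],[0,0,4],[0,0,0]]'

```text
clock: 3.75
eef_pos: [0.5511, -0.292, 0.2533]
ee_rot: [179.9, -0.1, -2.5]
wrist_force: [-0.2, -0.7, -1.0]
opening: 0.0933
```

Run:
```python
from h import *
st(); p=arm.capture('wrist'); save('w1',p['img']); st()
print('c',(-np.array(p['R']).T@p['t']).round(3))
for k,z in dict(jar_center=.0515,bung_caddy_center=.021,caddy=0,metal_tray=0).items():
    print(k,[(round(d['score'],2),np.round(d['point']).tolist(),atz(p,d['point'],z).round(4)[:2].tolist()) for d in arm.pinpoint(p,k)[:4]])
```

```text
3.75 [ 0.5511 -0.292   0.2533] [ 1.799e+02 -1.000e-01 -2.500e+00] [-0.2 -0.7 -1. ] 0.0933
3.8 [ 0.5497 -0.2931  0.2531] [179.9   0.   -2.5] [-0.2  0.1  0.3] 0.0928
c [ 0.618 -0.294  0.42 ]
jar_center [(0.22, [140.0, 141.0], [0.6205, -0.141])]
bung_caddy_center [(0.77, [374.0, 189.0], [0.5662, -0.3438])]
caddy [(0.81, [360.0, 185.0], [0.5674, -0.3327]), (0.68, [371.0, 8.0], [0.7308, -0.3472])]
metal_tray [(0.79, [136.0, 142.0], [0.6204, -0.1155])]
```

View pics/w1.png

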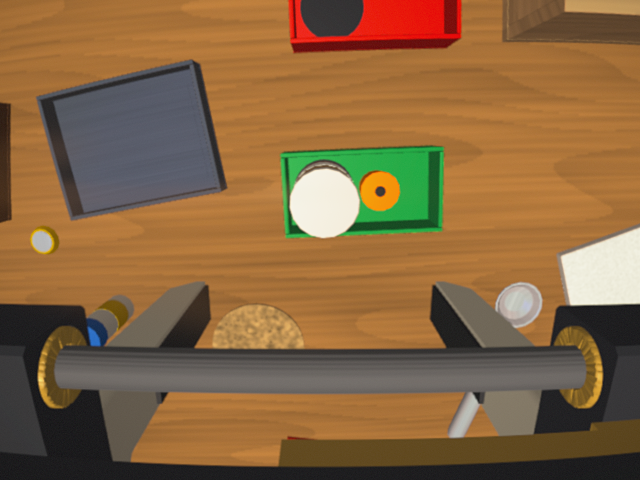

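Run:
```python
from h import *
p=arm.capture('wrist'); hsv=cv2.cvtColor(p['img'],cv2.COLOR_RGB2HSV)
def big(m,roi):
    w=np.zeros_like(m); x0,x1,y0,y1=roi; w[y0:y1,x0:x1]=m[y0:y1,x0:x1]
    c=max(cv2.findContours(w,0,1)[0],key=cv2.contourArea); return c
c=big(cv2.inRange(hsv,(0,0,190),(179,60,255)),(275,370,155,245)); (e,a,_)=cv2.fitEllipse(cv2.convexHull(c)); print('lid',e,a,atz(p,e,.099).round(4))
c=big(cv2.inRange(hsv,(5,180,150),(20,255,255)),(355,410,165,215)); (e,a,_)=cv2.fitEllipse(cv2.convexHull(c)); print('bung',e,a,atz(p,e,.038).round(4))
c=big(cv2.inRange(hsv,(45,90,30),(85,255,255)),(270,460,135,250))
h=cv2.convexHull(c)[:,0]
for s in((1,1),(1,-1),(-1,1),(-1,-1)):
    q=h[np.argmax(h@np.array(s))]; print(q,atz(p,q,.045).round(4))
```

```text
lid (319.36492919921875, 197.8173828125) (69.1832504272461, 69.89330291748047) [ 0.5674 -0.2964  0.099 ]
bung (375.4049987792969, 185.77447509765625) (39.20832061767578, 39.47230911254883) [ 0.5668 -0.3469  0.038 ]
[438 225] [ 0.5296 -0.4024  0.045 ]
[439 142] [ 0.6034 -0.4022  0.045 ]
[282 233] [ 0.529  -0.2609  0.045 ]
[276 150] [ 0.6028 -0.2607  0.045 ]
```

Run:
```python
from h import *
st();plan([(.567,-.2965,.20,0),(.567,-.2965,.06,0)],step=4)
```

```text
4.05 [ 0.5474 -0.2954  0.2533] [179.9   0.   -2.8] [-0.5  0.   0.5] 0.093
T [[0.98, 0.0, 2.66], [0.98, 0.03, 2.66], [0.0, -0.0, 3.5], [0.0, -0.0, 3.5], [0.0, -0.0, 3.5], [0.0, -0.0, 3.5]] 
A [[0.0, 0.0, -1.4], [0.0, 0.0, -1.4], [-0.0, 0.0, 0.0], [-0.0, 0.0, 0.0], [-0.0, 0.0, 0.0], [-0.0, 0.0, 0.0]]
```

carry_out --translation '[[1,0,2.7],[1,0,2.7],[0,0,3.5],[0,0,3.5],[0,0,0],[0,0,0]]' --angular '[[0,0,-1.4],[0,0,-1.4],[0,0,0],[0,0,0],[0,0,0],[0,0,0]]'

```text
clock: 4.8
eef_pos: [0.5641, -0.3037, 0.1297]
ee_rot: [179.7, -0.2, -0.5]
wrist_force: [0.3, -0.2, 0.4]
opening: 0.0929
```

carry_out --translation '[[0.3,-0.7,2.5],[0,0,0],[0,0,0]]' --angular '[[0,0,-0.5],[0,0,0],[0,0,0]]'

```text
clock: 5.18
eef_pos: [0.5694, -0.3001, 0.1108]
ee_rot: [179.3, -0.6, -0.0]
wrist_force: [-0.1, -0.4, -0.2]
opening: 0.0928
```

Run:
```python
from h import *
st();plan([(.567,-.2965,.06,0)],step=2)
```

```text
5.17 [ 0.5694 -0.3001  0.1108] [179.3  -0.6  -0. ] [-0.1 -0.4 -0.2] 0.0928
T [[-0.1, -0.14, 1.69], [-0.09, -0.13, 1.69], [-0.09, -0.13, 1.69]] 
A [[0.2, -0.2, -0.0], [0.2, -0.2, -0.0], [0.2, -0.2, -0.0]]
```

carry_out --translation '[[-0.1,-0.2,2],[-0.1,-0.2,2],[-0.1,-0.1,1.5]]' --angular '[[0.3,-0.3,0],[0.3,-0.3,0],[0.2,-0.2,0]]'

```text
clock: 5.55
eef_pos: [0.568, -0.2968, 0.0557]
ee_rot: [180.0, -0.0, -0.1]
wrist_force: [0.5, -0.5, 0.2]
opening: 0.0932
```

carry_out --translation '[[0,0,-0.2],[0,0,0],[0,0,0],[0,0,0],[0,0,0],[0,0,0]]' --angular '[[0,0,0],[0,0,0],[0,0,0],[0,0,0],[0,0,0],[0,0,0]]' --grip 1 --newtons 25

```text
clock: 6.3
eef_pos: [0.5673, -0.2962, 0.0562]
ee_rot: [-179.9, 0.1, -0.0]
wrist_force: [1.2, -0.0, -1.7]
opening: 0.0536
```

Run:
```python
from h import *
plan([(.5673,-.296,.14,0),(.40,-.22,.14,0)],step=4)
```

```text
T [[-0.01, -0.01, -2.79], [-0.0, -0.01, -2.79], [-0.0, -0.01, -2.79], [-3.35, -1.52, -0.0], [-3.35, -1.52, -0.0], [-3.35, -1.52, -0.0], [-3.35, -1.52, -0.0], [-3.35, -1.52, -0.0]] 
A [[-0.0, 0.0, -0.0], [-0.0, 0.0, -0.0], [-0.0, 0.0, -0.0], [0.0, 0.0, 0.0], [0.0, 0.0, 0.0], [0.0, 0.0, 0.0], [0.0, 0.0, 0.0], [0.0, 0.0, 0.0]]
```

carry_out --translation '[[0,0,-2],[0,0,-3.5],[0,0,-3.5],[-4,-1.8,0],[-4,-1.8,0],[-4,-1.8,0],[-4,-1.8,0]]' --angular '[[0,0,0],[0,0,0],[0,0,0],[0,0,0],[0,0,0],[0,0,0],[0,0,0]]'

```text
clock: 7.18
eef_pos: [0.4042, -0.2227, 0.1475]
ee_rot: [-179.9, 0.2, -0.0]
wrist_force: [0.0, -0.0, -1.9]
opening: 0.0538
```

Run:
```python
from h import *
p=arm.capture('side'); save('s2',p['img'])
st();plan([(.40,-.22,.075,0)],step=4)
```

```text
7.22 [ 0.3984 -0.2185  0.1463] [-1.796e+02  6.000e-01  1.000e-01] [-5.4  5.2 -3.6] 0.0536
T [[0.12, 0.1, 3.56], [0.1, 0.09, 3.56]] 
A [[-0.2, 0.3, 0.0], [-0.2, 0.3, 0.0]]
```

View pics/s2.png

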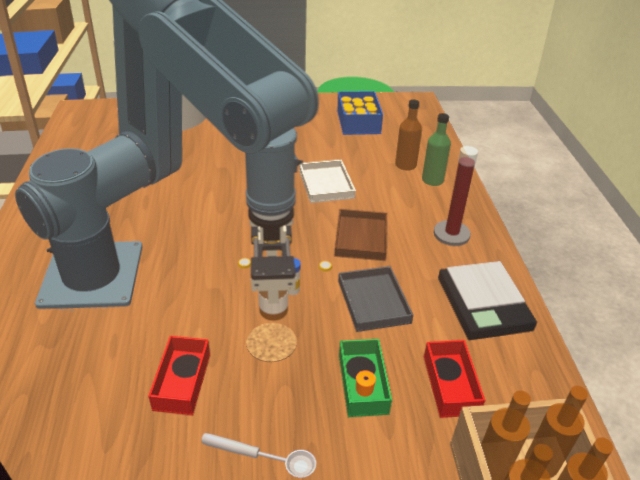

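The jar is in the gripper at (272,300), above the cork mat at (270,342). The caddy at (365,378) now holds only the bung, with its black disc in view. Next I lower the jar.

carry_out --translation '[[0.1,0.1,3.3],[0.1,0.1,3.3],[0,0,0.6]]' --angular '[[-0.2,0.3,0],[-0.2,0.3,0],[0,0,0]]'

```text
clock: 7.6
eef_pos: [0.3993, -0.2199, 0.0744]
ee_rot: [179.9, -0.1, 0.0]
wrist_force: [-1.0, 0.7, -3.2]
opening: 0.0538
```

Run:
```python
from h import *
st();plan([(.40,-.22,.056,0)],step=4)
```

```text
7.6 [ 0.3993 -0.2199  0.0744] [ 1.799e+02 -1.000e-01  0.000e+00] [-1.   0.7 -3.2] 0.0538
T [[0.07, 0.01, 1.84]] 
A [[0.1, -0.1, 0.0]]
```

carry_out --translation '[[0,0,1],[0,0,0.6],[0,0,0.2],[0,0,0]]' --angular '[[0,0,0],[0,0,0],[0,0,0],[0,0,0]]'

```text
clock: 8.1
eef_pos: [0.401, -0.2212, 0.0572]
ee_rot: [179.8, -0.3, 0.0]
wrist_force: [0.6, 0.8, -2.4]
opening: 0.0537
```

carry_out --translation '[[0,0,0.15],[0,0,0.1]]' --angular '[[0,0,0],[0,0,0]]'

```text
clock: 8.35
eef_pos: [0.4016, -0.2216, 0.0553]
ee_rot: [179.7, -0.3, 0.0]
wrist_force: [-0.3, 1.1, 3.6]
opening: 0.0539
```

carry_out --translation '[[0,0,0],[0,0,0],[0,0,0],[0,0,0]]' --angular '[[0,0,0],[0,0,0],[0,0,0],[0,0,0]]' --grip -1

```text
clock: 8.85
eef_pos: [0.4024, -0.2225, 0.0563]
ee_rot: [179.6, -0.4, 0.0]
wrist_force: [0.4, -0.7, -0.2]
opening: 0.0887
```

carry_out --translation '[[0,0,-2],[0,0,-3.5],[0,0,-3.5],[0,0,-3.5]]' --angular '[[0,0,0],[0,0,0],[0,0,0],[0,0,0]]'

```text
clock: 9.35
eef_pos: [0.3996, -0.22, 0.1819]
ee_rot: [179.9, -0.1, 0.0]
wrist_force: [0.8, -0.2, 0.6]
opening: 0.0933
```

Run:
```python
from h import *
p=arm.capture('side'); save('s3',p['img'][120:430,150:500])
st();plan([(.567,-.347,.15,0)],step=5)
```

```text
9.4 [ 0.4017 -0.2218  0.1865] [179.6  -0.4   0. ] [ 1.9 -0.8  3.3] 0.0931
T [[3.3, 2.5, 0.77], [3.3, 2.5, 0.76], [3.3, 2.5, 0.76], [3.3, 2.5, 0.75], [3.31, 2.5, 0.74]] 
A [[0.1, -0.1, 0.0], [0.1, -0.1, 0.0], [0.1, -0.1, 0.0], [0.1, -0.1, 0.0], [0.1, -0.1, 0.0]]
```

View pics/s3.png

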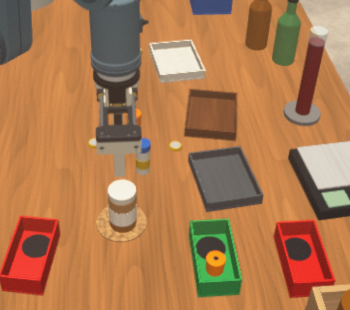

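carry_out --translation '[[3.3,2.5,0],[3.3,2.5,0.8],[3.3,2.5,1],[3.3,2.5,1],[3,2.3,1],[0,0,0]]' --angular '[[0.1,-0.1,0],[0.1,-0.1,0],[0.1,-0.1,0],[0.1,-0.1,0],[0.1,-0.1,0],[0,0,0]]' --grip -0.08

```text
clock: 10.15
eef_pos: [0.5691, -0.3489, 0.1499]
ee_rot: [179.9, -0.1, 0.0]
wrist_force: [-1.0, 0.9, 0.9]
opening: 0.0504
```

Run:
```python
from h import *
p=arm.capture('wrist'); save('w4',p['img'])
hsv=cv2.cvtColor(p['img'],cv2.COLOR_RGB2HSV)
m=cv2.inRange(hsv,(5,190,150),(18,255,255))
c=max(cv2.findContours(m,0,1)[0],key=cv2.contourArea); (e,a,_)=cv2.fitEllipse(cv2.convexHull(c)); print('bung',e,a,atz(p,e,.038).round(4))
st();plan([(.567,-.347,.06,0)],step=5)
```

```text
bung (316.73565673828125, 241.31063842773438) (15.39012336730957, 15.805816650390625) [ 0.5661 -0.3471  0.038 ]
10.2 [ 0.5683 -0.348   0.1505] [ 1.799e+02 -1.000e-01  0.000e+00] [-0.1  0.9  0.3] 0.0502
T [[-0.07, -0.06, 4.53], [-0.07, -0.05, 4.53]] 
A [[0.0, -0.0, 0.0], [0.0, -0.0, 0.0]]
```

View pics/w4.png

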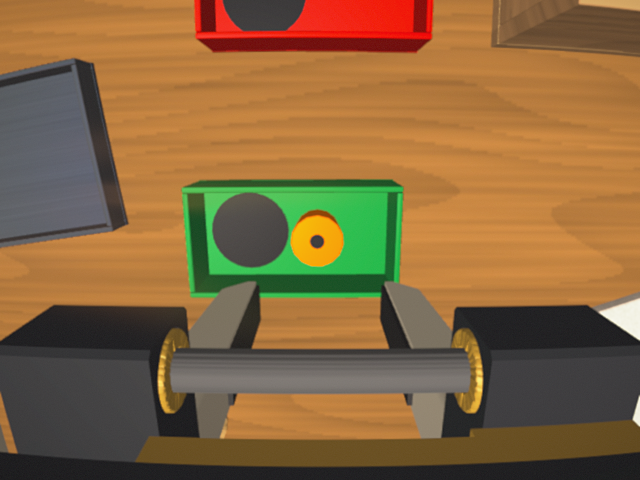

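The wrist view shows the bung at (317,241) inside the green caddy, with the black disc at (250,230) and the jaws lined up along the caddy's length. I'm descending.

carry_out --translation '[[-0.1,-0.1,4.5],[-0.1,0,4.5],[0,0,0]]' --angular '[[0,0,0],[0,0,0],[0,0,0]]'

```text
clock: 10.58
eef_pos: [0.5653, -0.3458, 0.0612]
ee_rot: [179.9, -0.2, 0.1]
wrist_force: [-0.2, -0.3, -0.1]
opening: 0.0503
```

Run:
```python
from h import *
st();plan([(.5665,-.347,.013,0)],step=2.5)
```

```text
10.57 [ 0.5653 -0.3458  0.0612] [ 1.799e+02 -2.000e-01  1.000e-01] [-0.2 -0.3 -0.1] 0.0503
T [[0.05, 0.06, 2.41], [0.06, 0.06, 2.41]] 
A [[0.1, -0.1, 0.0], [0.1, -0.1, 0.0]]
```

carry_out --translation '[[0.1,0.1,2.4],[0,0,2.2],[0,0,0]]' --angular '[[0.1,-0.1,0],[0.1,-0.1,0],[0,0,0]]'

```text
clock: 10.95
eef_pos: [0.5682, -0.3481, 0.0207]
ee_rot: [179.8, -0.3, 0.1]
wrist_force: [-0.0, 0.4, 1.0]
opening: 0.0502
```

carry_out --translation '[[-0.1,-0.1,0.9],[0,0,0.2]]' --angular '[[0.2,-0.3,0],[0,0,0]]'

```text
clock: 11.2
eef_pos: [0.5685, -0.348, 0.0119]
ee_rot: [179.8, -0.2, 0.1]
wrist_force: [0.7, -0.4, 0.1]
opening: 0.0502
```

carry_out --translation '[[0,0,0],[0,0,0],[0,0,0],[0,0,0]]' --angular '[[0,0,0],[0,0,0],[0,0,0],[0,0,0]]' --grip 1 --newtons 15

```text
clock: 11.7
eef_pos: [0.5691, -0.3485, 0.013]
ee_rot: [179.8, -0.2, 0.1]
wrist_force: [0.5, -0.6, -1.0]
opening: 0.0348
```

carry_out --translation '[[0,0,-2],[0,0,-3.5],[0,0,-3.5],[0,0,-2]]' --angular '[[0,0,0],[0,0,0],[0,0,0],[0,0,0]]'

```text
clock: 12.2
eef_pos: [0.5681, -0.3476, 0.1284]
ee_rot: [179.8, -0.2, 0.1]
wrist_force: [-0.0, 0.5, -0.4]
opening: 0.0348
```

Run:
```python
from h import *
p=arm.capture('side'); print(atz(p,(455,235),0))
st();plan([(.649,-.111,.12,8)],step=5)
```

```text
[ 8.59491439e-01  9.77415458e-02 -1.11022302e-16]
12.25 [ 0.5692 -0.3485  0.1314] [ 1.797e+02 -4.000e-01  1.000e-01] [ 0.8 -0.8  2.2] 0.0346
T [[1.34, -3.96, 0.18], [1.43, -3.93, 0.18], [1.52, -3.89, 0.18], [1.61, -3.86, 0.18], [1.69, -3.82, 0.19], [1.78, -3.78, 0.19]] 
A [[0.1, -0.1, -1.3], [0.1, -0.1, -1.3], [0.1, -0.1, -1.3], [0.1, -0.1, -1.3], [0.1, -0.1, -1.3], [0.1, -0.1, -1.3]]
```

carry_out --translation '[[1.3,-4,0.2],[1.4,-3.9,0.2],[1.5,-3.9,0.2],[1.6,-3.9,0.2],[1.7,-3.8,0.2],[1.8,-3.8,0.2],[0,0,0]]' --angular '[[0.1,-0.1,-1.3],[0.1,-0.1,-1.3],[0.1,-0.1,-1.3],[0.1,-0.1,-1.3],[0.1,-0.1,-1.3],[0.1,-0.1,-1.3],[0,0,0]]'

```text
clock: 13.12
eef_pos: [0.6519, -0.1053, 0.1251]
ee_rot: [179.9, -0.2, 8.0]
wrist_force: [0.6, -0.3, -0.5]
opening: 0.0344
```

Run:
```python
from h import *
p=arm.capture('side'); save('s5',cv2.resize(p['img'][200:430,250:500],None,fx=2,fy=2))
st();plan([(.649,-.111,.04,8)],step=4)
```

```text
13.18 [ 0.6517 -0.107   0.1252] [179.9  -0.2   7.9] [ 0.  -0.7 -0.2] 0.0346
T [[-0.11, 0.11, 2.84], [-0.11, 0.12, 2.84], [-0.11, 0.12, 2.84]] 
A [[0.0, -0.1, -0.0], [0.0, -0.1, -0.0], [0.0, -0.1, -0.0]]
```

View pics/s5.png

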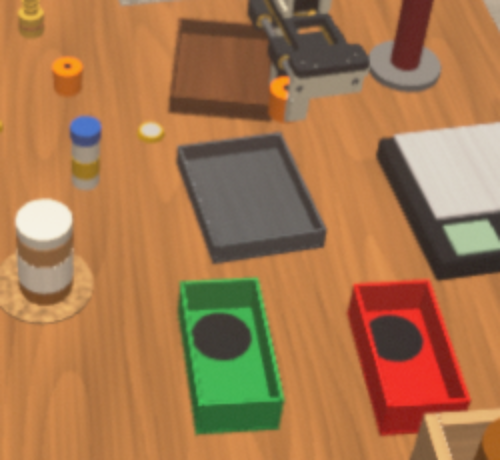

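The jaws hold the bung at about (285,98) in this crop, raised in front of the metal tray at (250,195). The jar stands on its mat and the caddy is empty. Next I lower the bung.

carry_out --translation '[[-0.1,0.1,2.8],[-0.1,0.1,2.8],[-0.1,0.1,2.4],[0,0,0]]' --angular '[[0,-0.1,0],[0,-0.1,0],[0,-0.1,0],[0,0,0]]'

```text
clock: 13.68
eef_pos: [0.6492, -0.1163, 0.0459]
ee_rot: [179.7, -0.0, 7.7]
wrist_force: [0.3, 0.5, -0.6]
opening: 0.0346
```

carry_out --translation '[[0,-0.1,2],[0,0,1],[0,0,0.2]]' --angular '[[0.2,0,0],[0.1,0,0],[0,0,0]]'

```text
clock: 14.05
eef_pos: [0.6504, -0.1176, 0.0144]
ee_rot: [179.9, -0.2, 7.6]
wrist_force: [0.4, 0.3, -0.0]
opening: 0.035
```

carry_out --translation '[[0,0,0.15],[0,0,0.1]]' --angular '[[0,0,0],[0,0,0]]'

```text
clock: 14.3
eef_pos: [0.6509, -0.1176, 0.0126]
ee_rot: [179.8, -0.3, 7.6]
wrist_force: [-0.8, -0.0, 4.2]
opening: 0.0351
```

carry_out --translation '[[0,0,0],[0,0,0],[0,0,0]]' --angular '[[0,0,0],[0,0,0],[0,0,0]]' --grip -0.08

```text
clock: 14.68
eef_pos: [0.6517, -0.1176, 0.0137]
ee_rot: [179.8, -0.4, 7.6]
wrist_force: [-0.8, 0.3, -0.6]
opening: 0.0501
```

carry_out --translation '[[0,0,-2],[0,0,-3.5],[0,0,-3.5],[0,0,-3]]' --angular '[[0,0,0],[0,0,0],[0,0,0],[0,0,0]]'

```text
clock: 15.18
eef_pos: [0.6488, -0.1165, 0.1333]
ee_rot: [180.0, 0.0, 7.6]
wrist_force: [0.9, 0.5, 0.9]
opening: 0.0503
```

Run:
```python
from h import *
p=arm.capture('side'); save('s6',cv2.resize(p['img'][200:430,250:500],None,fx=2,fy=2))
hsv=cv2.cvtColor(p['img'],cv2.COLOR_RGB2HSV); m=cv2.inRange(hsv,(0,0,190),(179,60,255)); m[:300]=0; m[:,:240]=0;m[:,300:]=0
c=max(cv2.findContours(m,0,1)[0],key=cv2.contourArea); (e,a,_)=cv2.fitEllipse(cv2.convexHull(c)); print(e,a)
print([ (d['score'],atz(p,d['point'],.0505)) for d in arm.pinpoint(p,'jar_center')])
st();plan([(.42,-.221,.18,0)],step=5)
```

```text
(271.4537048339844, 309.8326110839844) (20.63146209716797, 27.78742027282715)
[(0.76, array([ 0.40391064, -0.22005313,  0.0505    ]))]
15.28 [ 0.6511 -0.1173  0.1363] [179.8  -0.4   7.6] [ 0.9 -0.1  0.3] 0.0502
T [[-4.04, 1.21, -0.75], [-4.02, 1.29, -0.75], [-3.99, 1.38, -0.74], [-3.96, 1.47, -0.74], [-3.92, 1.56, -0.73], [-3.89, 1.64, -0.73]] 
A [[0.0, -0.1, 1.3], [0.0, -0.1, 1.3], [0.0, -0.1, 1.3], [0.0, -0.1, 1.3], [0.0, -0.1, 1.3], [0.0, -0.1, 1.3]]
```

View pics/s6.png

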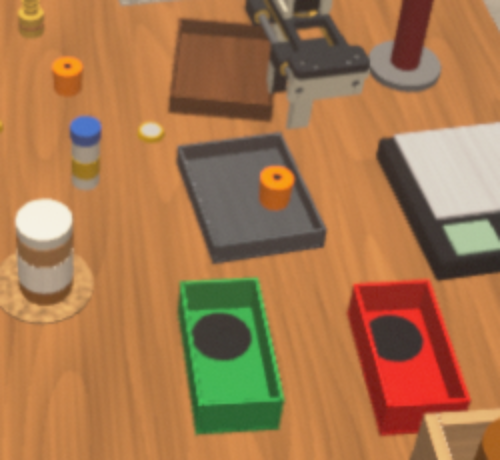

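The bung stands in the metal tray at (277,188), and the jar is still upright on the mat. I'm going back for the jar.

carry_out --translation '[[-4.3,1.3,-0.8],[-4.3,1.4,-0.8],[-4.3,1.5,-0.8],[-4.2,1.5,-0.8],[-4.2,1.6,-0.6],[-4.1,1.7,-0.3],[0,0,0]]' --angular '[[0,-0.1,1.3],[0,-0.1,1.3],[0,-0.1,1.3],[0,-0.1,1.3],[0,-0.1,1.3],[0,-0.1,1.3],[0,0,0]]' --grip -1

```text
clock: 16.15
eef_pos: [0.3949, -0.2267, 0.1705]
ee_rot: [-180.0, 0.6, -0.4]
wrist_force: [0.3, -0.7, 0.4]
opening: 0.0928
```

Run:
```python
from h import *
st();plan([(.4015,-.2215,.105,0)],step=4)
```

```text
16.15 [ 0.3949 -0.2267  0.1705] [-180.     0.6   -0.4] [ 0.3 -0.7  0.4] 0.0928
T [[0.36, -0.26, 3.27], [0.35, -0.26, 3.27]] 
A [[-0.0, 0.3, -0.2], [-0.0, 0.3, -0.2]]
```

carry_out --translation '[[0.4,-0.3,3],[0.3,-0.3,3],[0,0,0]]' --angular '[[0,0.3,-0.2],[0,0.3,-0.2],[0,0,0]]'

```text
clock: 16.52
eef_pos: [0.403, -0.2201, 0.1079]
ee_rot: [-180.0, -0.1, -0.0]
wrist_force: [-0.4, 0.1, 0.4]
opening: 0.093
```

Run:
```python
from h import *
st();plan([(.4015,-.2215,.056,0)],step=2.5)
```

```text
16.52 [ 0.403  -0.2201  0.1079] [-1.8e+02 -1.0e-01 -0.0e+00] [-0.4  0.1  0.4] 0.093
T [[-0.05, 0.05, 1.73], [-0.05, 0.05, 1.73], [-0.05, 0.05, 1.73]] 
A [[-0.0, -0.0, -0.0], [-0.0, -0.0, -0.0], [-0.0, -0.0, -0.0]]
```

carry_out --translation '[[-0.1,0.1,1.9],[0,0,1.8],[0,0,1.5]]' --angular '[[0,0,0],[0,0,0],[0,0,0]]'

```text
clock: 16.9
eef_pos: [0.4059, -0.2223, 0.0574]
ee_rot: [179.8, -0.3, 0.1]
wrist_force: [-0.2, 0.4, 0.4]
opening: 0.0932
```

carry_out --translation '[[0,0,0],[0,0,0],[0,0,0],[0,0,0],[0,0,0]]' --angular '[[0,0,0],[0,0,0],[0,0,0],[0,0,0],[0,0,0]]' --grip 1 --newtons 25

```text
clock: 17.52
eef_pos: [0.408, -0.2228, 0.0596]
ee_rot: [179.8, -0.4, 0.2]
wrist_force: [-0.3, 0.5, -3.1]
opening: 0.054
```

carry_out --translation '[[0,0,-2],[0,0,-3.5],[0,0,-3.5],[0,0,0]]' --angular '[[0,0,0],[0.1,-0.2,0],[0.1,-0.2,0],[0,0,0]]'

```text
clock: 18.02
eef_pos: [0.4058, -0.2215, 0.1503]
ee_rot: [-179.9, 0.2, 0.2]
wrist_force: [-0.0, -1.0, -3.6]
opening: 0.0538
```

Run:
```python
from h import *
p=arm.capture('wrist'); save('w7',p['img']); q=arm.capture('side'); save('s7',cv2.resize(q['img'][200:430,200:450],None,fx=2,fy=2))
st();plan([(.567,-.297,.15,0)],step=5)
```

```text
18.12 [ 0.4041 -0.2199  0.1476] [-179.6    0.4    0.2] [ 0.4  0.4 -3.8] 0.0536
T [[4.07, 1.94, -0.1], [4.07, 1.94, -0.09], [4.07, 1.93, -0.08], [4.07, 1.93, -0.07]] 
A [[-0.1, 0.1, 0.0], [-0.1, 0.1, 0.0], [-0.1, 0.1, 0.0], [-0.1, 0.1, 0.0]]
```

View pics/w7.png

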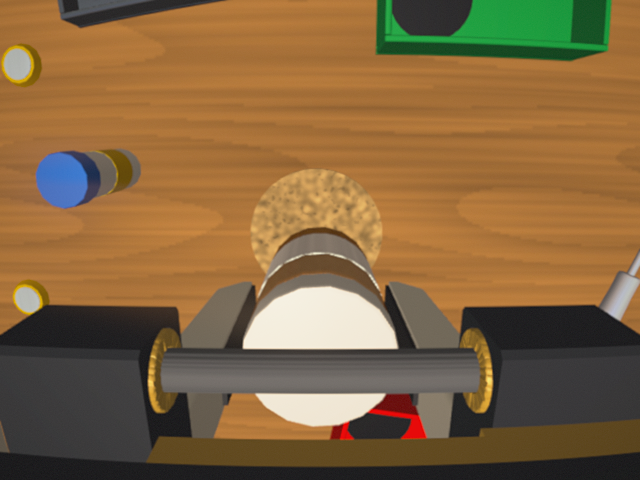

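View pics/s7.png

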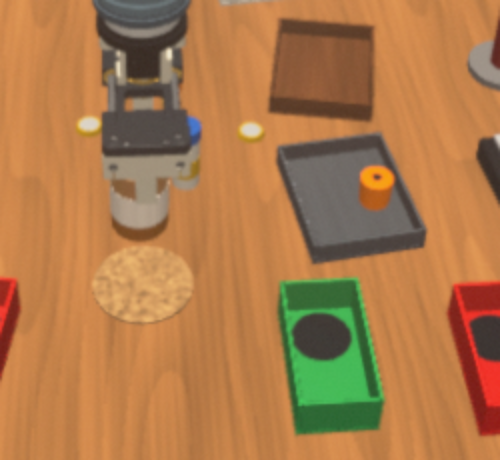

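Run:
```python
from h import *
p=arm.capture('wrist'); s=arm.state()
z=s['eef_pos'][2]+.0384
st()
img=p['img']; hsv=cv2.cvtColor(img,cv2.COLOR_RGB2HSV); m=cv2.inRange(hsv,(0,0,150),(179,70,255)); m[:270]=0;m[:,:235]=0;m[:,405:]=0; m[345:398]=0
pts=np.vstack([c for c in cv2.findContours(m,0,1)[0] if cv2.contourArea(c)>100]); e,a,_=cv2.fitEllipse(cv2.convexHull(pts)); print(e,a,atz(p,e,z), 'diam', np.linalg.norm(atz(p,(e[0]-a[0]/2,e[1]),z)-atz(p,(e[0]+a[0]/2,e[1]),z)))
```

```text
18.18 [ 0.4037 -0.2196  0.147 ] [-179.6    0.5    0.2] [-0.4 -0.2 -3.6] 0.0533
(319.8122253417969, 355.31646728515625) (140.6097869873047, 157.06211853027344) [ 0.39945634 -0.22007679  0.18536527] diam 0.0476094613778928
```

Run:
```python
from h import *
st();plan([(.570,-.297,.15,0)],step=5)
```

```text
18.18 [ 0.4037 -0.2196  0.147 ] [-179.6    0.5    0.2] [-0.4 -0.2 -3.6] 0.0533
T [[4.15, 1.95, -0.13], [4.15, 1.94, -0.11], [4.15, 1.94, -0.1], [4.16, 1.94, -0.09]] 
A [[-0.1, 0.1, 0.0], [-0.1, 0.1, 0.0], [-0.1, 0.1, 0.0], [-0.1, 0.1, 0.0]]
```

carry_out --translation '[[4.2,1.9,-0.1],[4.2,1.9,-0.1],[4.1,1.9,-0.1],[4.1,1.9,-0.1],[0,0,0]]' --angular '[[-0.1,0.1,0],[-0.1,0.1,0],[-0.1,0.1,0],[-0.1,0.1,0],[0,0,0]]'

```text
clock: 18.8
eef_pos: [0.5689, -0.2932, 0.136]
ee_rot: [-179.3, 1.0, 0.1]
wrist_force: [0.4, 0.2, -2.5]
opening: 0.0538
```

Run:
```python
from h import *
st();plan([(.570,-.297,.115,0)],step=5)
```

```text
18.8 [ 0.5689 -0.2932  0.136 ] [-1.793e+02  1.000e+00  1.000e-01] [ 0.4  0.2 -2.5] 0.0538
T [[0.14, 0.4, 2.09]] 
A [[-0.7, 1.0, 0.1]]
```

carry_out --translation '[[0.1,0.4,0.5],[0,0,0]]' --angular '[[-0.8,1.1,0],[0,0,0]]'

```text
clock: 19.05
eef_pos: [0.5669, -0.2951, 0.1259]
ee_rot: [-179.8, 0.3, 0.1]
wrist_force: [-0.2, 0.3, -2.1]
opening: 0.0534
```

Run:
```python
from h import *
p=arm.capture('side'); save('s8',cv2.resize(p['img'][250:430,300:450],None,fx=3,fy=3))
st();plan([(.570,-.297,.075,0)],step=2.5)
```

```text
19.1 [ 0.567  -0.2951  0.1262] [-1.798e+02  3.000e-01  1.000e-01] [-0.2 -0.1 -3.6] 0.0536
T [[0.11, 0.07, 1.71], [0.11, 0.07, 1.71], [0.1, 0.07, 1.71]] 
A [[-0.1, 0.1, 0.0], [-0.1, 0.1, 0.0], [-0.1, 0.1, 0.0]]
```

View pics/s8.png

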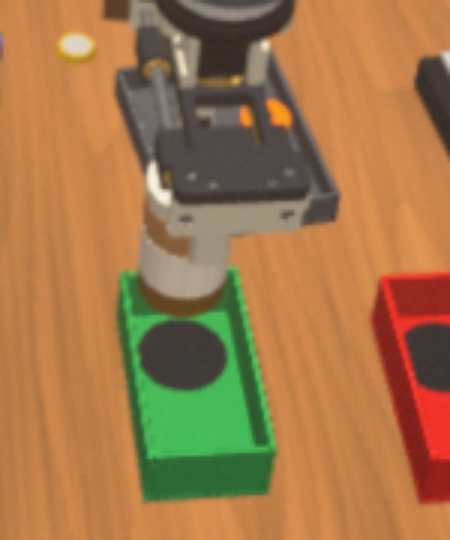

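carry_out --translation '[[0.3,0.2,0.8],[0,0,0.4],[0,0,0]]' --angular '[[-0.2,0.3,0],[0,0,0],[0,0,0]]'

```text
clock: 19.48
eef_pos: [0.5691, -0.2964, 0.1132]
ee_rot: [-180.0, 0.0, 0.1]
wrist_force: [0.7, -0.1, -2.6]
opening: 0.0537
```

carry_out --translation '[[0,0,1.5],[0,0,1.3],[0,0,0]]' --angular '[[0,0,0],[0,0,0],[0,0,0]]'

```text
clock: 19.85
eef_pos: [0.5689, -0.2963, 0.0831]
ee_rot: [-179.9, 0.0, 0.1]
wrist_force: [-0.3, 0.5, -2.3]
opening: 0.0535
```

Run:
```python
from h import *
p=arm.capture('side'); a=cv2.resize(p['img'][280:430,310:430],None,fx=4,fy=4)
p=arm.capture('scene'); b=cv2.resize(p['img'][160:280,110:250],None,fx=4,fy=4)
save('s9',a);save('c9',b)
st();plan([(.570,-.297,.064,0)],step=2.5)
```

```text
19.95 [ 0.5696 -0.2968  0.0844] [ 1.8e+02 -1.0e-01  1.0e-01] [ 0.3  0.7 -2.9] 0.0534
T [[0.04, 0.02, 2.04]] 
A [[0.0, -0.1, 0.1]]
```

View pics/s9.png

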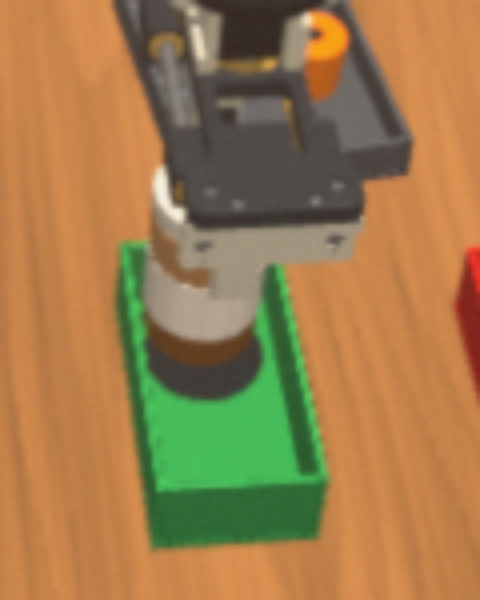

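View pics/c9.png

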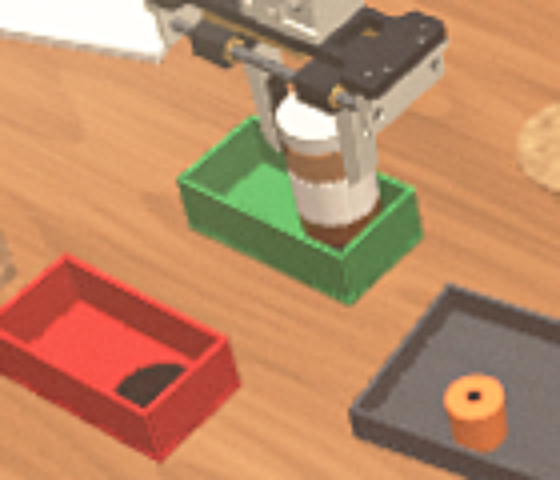

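The jar sits over the black disc inside the walls, with its foot at (203,345) and the disc at (205,360). I'll set it down.

carry_out --translation '[[0.15,0,1.2],[0.05,0,0.8],[0,0,0.2]]' --angular '[[0,0,0],[0,0,0],[0,0,0]]'

```text
clock: 20.32
eef_pos: [0.5723, -0.2972, 0.0617]
ee_rot: [179.9, -0.1, 0.1]
wrist_force: [-0.4, 1.0, -3.0]
opening: 0.0535
```

carry_out --translation '[[0,0,0.2],[0,0,0.1]]' --angular '[[0,0,0],[0,0,0]]'

```text
clock: 20.58
eef_pos: [0.5729, -0.2972, 0.0606]
ee_rot: [179.9, -0.2, 0.1]
wrist_force: [-2.6, 1.3, 5.4]
opening: 0.0538
```

Contact. Releasing and rising.

carry_out --translation '[[0,0,0],[0,0,0],[0,0,0],[0,0,0]]' --angular '[[0,0,0],[0,0,0],[0,0,0],[0,0,0]]' --grip -1

```text
clock: 21.08
eef_pos: [0.5739, -0.2981, 0.0616]
ee_rot: [179.8, -0.4, 0.1]
wrist_force: [-1.0, 0.0, 0.3]
opening: 0.0891
```

carry_out --translation '[[0,0,-2],[0,0,-3.5],[0,0,-3.5],[-3,0,-3.5],[-3,0,-1],[0,0,0]]' --angular '[[0,0,0],[0,0,0],[0,0,0],[0,0,0],[0,0,0],[0,0,0]]'

```text
clock: 21.82
eef_pos: [0.5118, -0.2978, 0.1991]
ee_rot: [179.8, -0.3, 0.1]
wrist_force: [-0.1, -0.4, 0.7]
opening: 0.0931
```

Run:
```python
from h import *
p=arm.capture('wrist'); save('w10',p['img']); st()
hsv=cv2.cvtColor(p['img'],cv2.COLOR_RGB2HSV); m=cv2.inRange(hsv,(0,0,190),(179,60,255)); m[260:]=0; m[:,:230]=0;m[:,450:]=0
c=max(cv2.findContours(m,0,1)[0],key=cv2.contourArea); (e,a,_)=cv2.fitEllipse(cv2.convexHull(c)); print(e,a,atz(p,e,.099))
P={n:arm.capture(n) for n in ['scene','side']}
for k,z in dict(bung_bench_center=.017,vial_center=.04,fitting_center=.029).items():
  for n,q in P.items():
    print(k,n,[(round(d['score'],2),np.round(d['point']).tolist(),atz(q,d['point'],z).round(3)[:2].tolist()) for d in arm.pinpoint(q,k)[:2]])
save('s10',cv2.resize(P['side']['img'][150:430,220:480],None,fx=2,fy=2))
```

```text
21.88 [ 0.5127 -0.2979  0.1987] [ 1.798e+02 -3.000e-01  1.000e-01] [-0.2 -0.6 -0.5] 0.0933
(318.1737976074219, 154.93296813964844) (85.36734771728516, 86.54832458496094) [ 0.56696627 -0.29715215  0.099     ]
bung_bench_center scene []
bung_bench_center side [(0.51, [284.0, 238.0], [0.44, 0.086])]
vial_center scene []
vial_center side [(0.7, [289.0, 277.0], [0.443, -0.074])]
fitting_center scene [(0.54, [394.0, 244.0], [0.39, 0.197])]
fitting_center side [(0.67, [267.0, 205.0], [0.401, 0.206])]
```

View pics/w10.png

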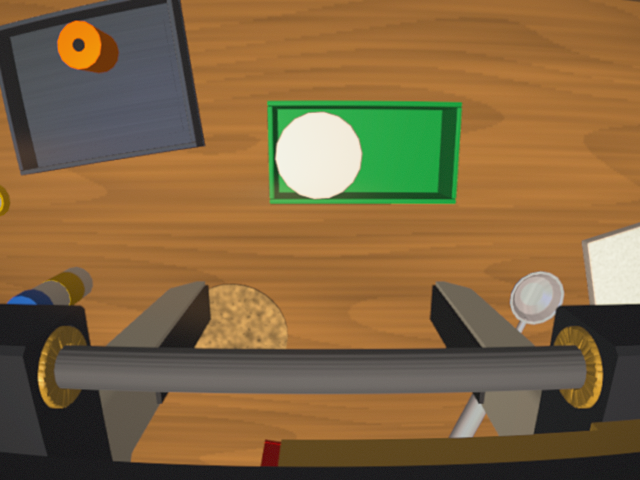

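View pics/s10.png

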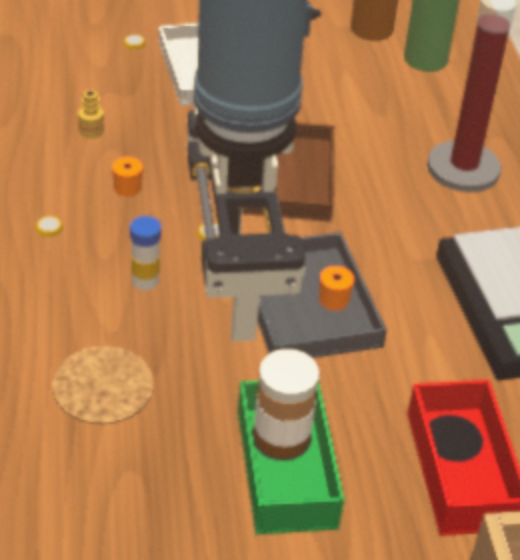

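The jar is back on its disc: lid centre at (0.567,-0.297) against a disc centre of (0.566,-0.297). Next, a single wrist view over the three remaining things.

carry_out --translation '[[-2,-4.5,-1],[-2,-4.5,-1],[-2,-4.5,-1],[-2,-4.5,-1],[-2,-4.5,-1],[-2,-4.5,-1],[-2,-4.5,0],[-1,-4.5,0]]' --angular '[[0,0,0],[0,0,0],[0,0,0],[0,0,0],[0,0,0],[0,0,0],[0,0,0],[0,0,0]]'

```text
clock: 23.28
eef_pos: [0.3589, 0.0702, 0.2563]
ee_rot: [-179.9, -0.2, -0.1]
wrist_force: [1.1, 0.2, -0.7]
opening: 0.0933
```

carry_out --translation '[[0,0,0]]' --angular '[[0,0,0]]'

```text
clock: 23.4
eef_pos: [0.3579, 0.0726, 0.2565]
ee_rot: [-179.9, -0.2, 0.2]
wrist_force: [0.0, 0.5, 0.7]
opening: 0.093
```

Run:
```python
from h import *
p=arm.capture('wrist'); save('w11',p['img']); st()
for k,z in dict(bung_bench_center=.017,vial_center=.04,fitting_center=.029).items():
    print(k,[(round(d['score'],2),np.round(d['point']).tolist(),atz(p,d['point'],z).round(4)[:2].tolist()) for d in arm.pinpoint(p,k)[:2]])
```

```text
23.45 [0.3585 0.0713 0.2565] [-179.9   -0.2    0.2] [ 0.6 -0.1 -0. ] 0.0931
bung_bench_center []
vial_center [(0.72, [486.0, 110.0], [0.4487, -0.073]), (0.31, [184.0, 169.0], [0.3956, 0.195])]
fitting_center [(0.64, [185.0, 168.0], [0.396, 0.1979])]
```

View pics/w11.png

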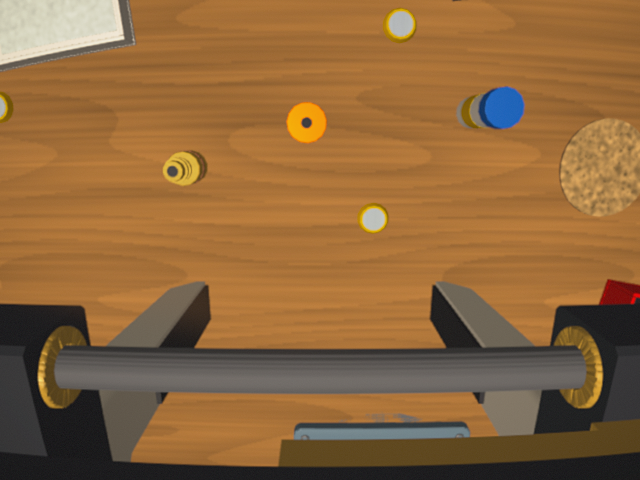

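Run:
```python
from h import *
p=arm.capture('wrist')
for n,uv,z in [('bungtop',(306,123),.034),('vialcap',(500.5,108),.08),('vialfoot~',(467,112),.01),('fittip',(173,171),.058),('nut',(186,168.5),.03)]: print(n,atz(p,uv,z).round(4))
bt=atz(p,(306,123),.034)
st();plan([(bt[0],bt[1],.1,0)],step=4.5)
```

```text
bungtop [0.4368 0.0814 0.034 ]
vialcap [ 0.4486 -0.0736  0.08  ]
vialfoot~ [ 0.4487 -0.0702  0.01  ]
fittip [0.3973 0.1954 0.058 ]
nut [0.3972 0.1926 0.03  ]
23.65 [0.3594 0.0692 0.2561] [-1.799e+02 -2.000e-01 -1.000e-01] [0.7 0.6 0.6] 0.0932
T [[1.92, -0.3, 3.91], [1.93, -0.3, 3.91], [1.93, -0.3, 3.91], [1.93, -0.3, 3.91]] 
A [[-0.0, -0.0, -0.0], [-0.0, -0.0, -0.0], [-0.0, -0.0, -0.0], [-0.0, -0.0, -0.0]]
```

carry_out --translation '[[1.9,-0.3,3.9],[1.9,-0.3,3.9],[1.9,-0.3,3.9],[1.9,-0.3,3.9],[0,0,0]]' --angular '[[0,0,0],[0,0,0],[0,0,0],[0,0,0],[0,0,0]]' --grip -0.3

```text
clock: 24.28
eef_pos: [0.4425, 0.0738, 0.0966]
ee_rot: [180.0, -0.3, -0.9]
wrist_force: [0.1, -0.9, 0.1]
opening: 0.0607
```

Run:
```python
from h import *
st();plan([(.437,.0815,.03,0)],step=2.5)
```

```text
24.27 [0.4425 0.0738 0.0966] [180.   -0.3  -0.9] [ 0.1 -0.9  0.1] 0.0607
T [[-0.2, -0.25, 2.22], [-0.19, -0.26, 2.22], [-0.19, -0.26, 2.22]] 
A [[0.0, -0.1, -0.3], [0.0, -0.1, -0.3], [0.0, -0.1, -0.3]]
```

carry_out --translation '[[-0.4,-0.8,1.5],[-0.2,-0.2,2],[0,0,1.5],[0,0,0]]' --angular '[[0,-0.2,-0.6],[0,-0.1,-0.3],[0,0,0],[0,0,0]]'

```text
clock: 24.78
eef_pos: [0.437, 0.0831, 0.048]
ee_rot: [180.0, -0.3, -0.1]
wrist_force: [0.1, 0.9, -0.2]
opening: 0.0605
```

Run:
```python
from h import *
st();plan([(.437,.0815,.009,0)],step=2.5)
```

```text
24.77 [0.437  0.0831 0.048 ] [ 1.8e+02 -3.0e-01 -1.0e-01] [ 0.1  0.9 -0.2] 0.0605
T [[-0.01, 0.08, 1.95], [-0.0, 0.08, 1.95]] 
A [[0.0, -0.1, -0.0], [0.0, -0.1, -0.0]]
```

carry_out --translation '[[-0.1,0.1,1.9],[-0.1,0,1.7],[0,0,0.2]]' --angular '[[0,-0.2,0],[0,-0.1,0],[0,0,0]]'

```text
clock: 25.15
eef_pos: [0.4371, 0.082, 0.0131]
ee_rot: [179.9, -0.4, -0.1]
wrist_force: [-0.3, 1.2, -0.7]
opening: 0.0605
```

carry_out --translation '[[0,0,0],[0,0,0],[0,0,0],[0,0,0]]' --angular '[[0,0,0],[0,0,0],[0,0,0],[0,0,0]]' --grip 1 --newtons 15

```text
clock: 25.65
eef_pos: [0.439, 0.082, 0.016]
ee_rot: [179.9, -0.6, -0.0]
wrist_force: [0.3, 0.6, -0.7]
opening: 0.0346
```

carry_out --translation '[[0,0,0],[0,0,0],[-0.2,0,0.7],[0,0,0.3]]' --angular '[[0,0,0],[0,0,0],[0,-0.6,0],[0,0,0]]' --grip -0.2

```text
clock: 26.15
eef_pos: [0.4371, 0.082, 0.0055]
ee_rot: [179.9, -0.0, -0.0]
wrist_force: [-1.1, 0.4, -0.2]
opening: 0.0555
```

carry_out --translation '[[0,0,0.1],[0,0,0],[0,0,0],[0,0,0]]' --angular '[[0,0,0],[0,0,0],[0,0,0],[0,0,0]]' --grip 1 --newtons 15

```text
clock: 26.65
eef_pos: [0.4367, 0.082, 0.0039]
ee_rot: [179.9, 0.1, -0.0]
wrist_force: [0.3, 0.1, -0.3]
opening: 0.0346
```

carry_out --translation '[[0,0,-2],[0,0,-4],[0,0,-4],[0,0,-2]]' --angular '[[0,0,0],[0,0,0],[0,0,0],[0,0,0]]'

```text
clock: 27.15
eef_pos: [0.4351, 0.0822, 0.1258]
ee_rot: [179.9, 0.3, -0.1]
wrist_force: [0.6, 0.5, -1.0]
opening: 0.0348
```

Run:
```python
from h import *
st();plan([(.5935,-.118,.12,8)],step=5)
```

```text
27.15 [0.4351 0.0822 0.1258] [ 1.799e+02  3.000e-01 -1.000e-01] [ 0.6  0.5 -1. ] 0.0348
T [[2.64, 3.33, 0.08], [2.56, 3.4, 0.09], [2.48, 3.45, 0.09], [2.4, 3.51, 0.09], [2.32, 3.57, 0.09], [2.24, 3.62, 0.09]] 
A [[0.0, 0.1, -1.3], [0.0, 0.1, -1.3], [0.0, 0.1, -1.3], [0.0, 0.1, -1.3], [0.0, 0.1, -1.3], [0.0, 0.1, -1.3]]
```

carry_out --translation '[[2.6,3.3,0],[2.6,3.4,0],[2.5,3.5,0],[2.4,3.5,0],[2.3,3.6,0],[2.2,3.6,0],[0,0,0]]' --angular '[[0,0.1,-1.3],[0,0.1,-1.3],[0,0.1,-1.3],[0,0.1,-1.3],[0,0.1,-1.3],[0,0.1,-1.3],[0,0,0]]'

```text
clock: 28.02
eef_pos: [0.5987, -0.1238, 0.1293]
ee_rot: [179.9, -0.6, 8.1]
wrist_force: [-0.0, 0.5, -0.4]
opening: 0.0349
```

Run:
```python
from h import *
st();plan([(.5935,-.118,.05,8)],step=4)
p=arm.capture('wrist');save('w12',p['img'])
```

```text
28.02 [ 0.5987 -0.1238  0.1293] [179.9  -0.6   8.1] [-0.   0.5 -0.4] 0.0349
T [[-0.26, -0.33, 3.96], [-0.24, -0.33, 3.97]] 
A [[0.1, -0.3, 0.1], [0.1, -0.3, 0.1]]
```

View pics/w12.png

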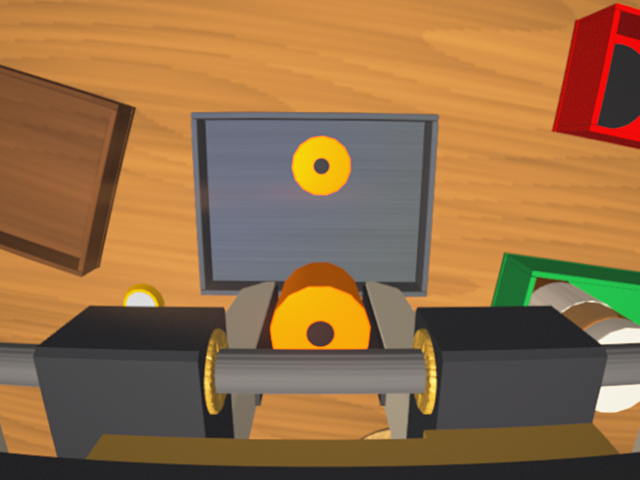

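The wrist view shows bung 1 in the tray at (321,165) and the held bung at (320,330). Yaw matches the tray edges, so I'm lowering.

carry_out --translation '[[-0.3,-0.3,4],[-0.2,-0.2,3.5],[0,0,0]]' --angular '[[0.1,-0.3,0.1],[0.1,-0.3,0.1],[0,0,0]]'

```text
clock: 28.45
eef_pos: [0.5904, -0.1149, 0.0533]
ee_rot: [-179.8, 0.1, 8.0]
wrist_force: [-0.0, 0.0, -0.7]
opening: 0.0348
```

Run:
```python
from h import *
st();plan([(.5935,-.117,.01,8)],step=2.5)
```

```text
28.45 [ 0.5904 -0.1149  0.0533] [-1.798e+02  1.000e-01  8.000e+00] [-0.   0.  -0.7] 0.0348
T [[0.14, 0.13, 2.16], [0.14, 0.13, 2.17]] 
A [[-0.1, 0.0, 0.0], [-0.1, 0.0, 0.0]]
```

carry_out --translation '[[0.2,0.1,2.2],[0.1,0,1.9],[0,0,0.2]]' --angular '[[-0.1,0,0],[-0.1,0,0],[0,0,0]]'

```text
clock: 28.82
eef_pos: [0.5951, -0.1138, 0.0145]
ee_rot: [179.9, -0.2, 8.1]
wrist_force: [-0.2, 0.4, 1.7]
opening: 0.0351
```

carry_out --translation '[[0,0,0.5],[0,0,0.1]]' --angular '[[0,0,0],[0,0,0]]'

```text
clock: 29.08
eef_pos: [0.5965, -0.1138, 0.0111]
ee_rot: [179.8, -0.4, 8.2]
wrist_force: [0.2, -0.2, -0.1]
opening: 0.0347
```

carry_out --translation '[[0,0,0.3],[0,0,0.2]]' --angular '[[0,0,0],[0,0,0]]'

```text
clock: 29.32
eef_pos: [0.5976, -0.114, 0.0078]
ee_rot: [179.7, -0.5, 8.2]
wrist_force: [-3.8, 1.8, 11.9]
opening: 0.0351
```

Seated, with an 11.9 N contact. Releasing.

carry_out --translation '[[0,0,-0.1],[0,0,0],[0,0,0],[0,0,0]]' --angular '[[0,0,0],[0,0,0],[0,0,0],[0,0,0]]' --grip -0.08

```text
clock: 29.82
eef_pos: [0.5977, -0.1143, 0.0089]
ee_rot: [179.7, -0.5, 8.2]
wrist_force: [-0.2, 0.1, -0.3]
opening: 0.05
```

carry_out --translation '[[0,0,-2],[0,0,-4],[0,0,-4],[0,0,-4],[0,0,-2],[0,0,0]]' --angular '[[0,0,0],[0,0,0],[0,0,0],[0,0,0],[0,0,0],[0,0,0]]'

```text
clock: 30.58
eef_pos: [0.5952, -0.1135, 0.1721]
ee_rot: [179.8, -0.4, 8.1]
wrist_force: [-0.6, -0.6, -0.8]
opening: 0.0504
```

Run:
```python
from h import *
p=arm.capture('side');save('s13',cv2.resize(p['img'][150:430,220:480],None,fx=2,fy=2))
st();plan([(.4485,-.073,.17,0)],step=5)
```

```text
30.62 [ 0.5947 -0.1133  0.171 ] [179.8  -0.3   8.1] [-0.9  0.6 -0.2] 0.0504
T [[-3.47, -1.51, 0.0], [-3.53, -1.39, 0.01], [-3.57, -1.26, 0.01], [-3.62, -1.14, 0.02]] 
A [[0.0, -0.1, 2.0], [0.0, -0.1, 2.0], [0.0, -0.1, 2.0], [0.0, -0.1, 2.0]]
```

View pics/s13.png

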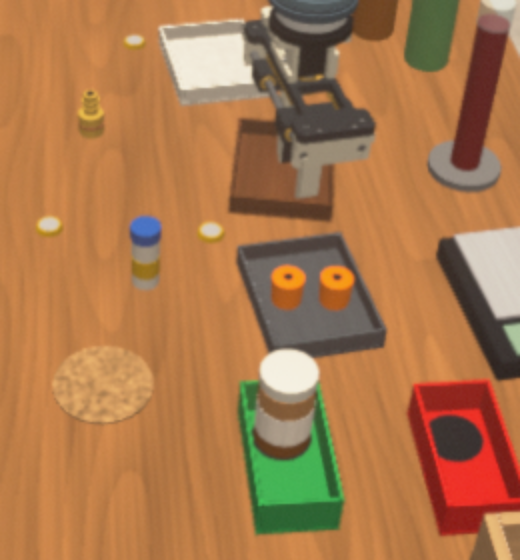

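carry_out --translation '[[-3.5,-1.5,0],[-3.5,-1.4,0],[-3.6,-1.3,0],[-3.6,-1.1,0],[0,0,0]]' --angular '[[0,-0.1,2],[0,-0.1,2],[0,-0.1,2],[0,-0.1,2],[0,0,0]]' --grip -0.5

```text
clock: 31.25
eef_pos: [0.4397, -0.0701, 0.1619]
ee_rot: [-179.8, 0.9, -0.1]
wrist_force: [0.5, -0.4, -0.0]
opening: 0.0699
```

Run:
```python
from h import *
st();plan([(.4485,-.073,.09,0)],step=4)
```

```text
31.25 [ 0.4397 -0.0701  0.1619] [-1.798e+02  9.000e-01 -1.000e-01] [ 0.5 -0.4 -0. ] 0.0699
T [[0.5, 0.15, 3.59], [0.47, 0.15, 3.59]] 
A [[-0.1, 0.4, -0.1], [-0.1, 0.4, -0.1]]
```

carry_out --translation '[[0.5,0.2,3.3],[0.4,0.1,3.3],[0,0,0]]' --angular '[[-0.1,0.5,-0.1],[-0.1,0.4,-0.1],[0,0,0]]'

```text
clock: 31.62
eef_pos: [0.4495, -0.0736, 0.0928]
ee_rot: [180.0, -0.1, 0.1]
wrist_force: [-0.7, 0.6, 1.6]
opening: 0.0699
```

Run:
```python
from h import *
st();plan([(.4485,-.073,.02,0)],step=2.8)
p=arm.capture('wrist');save('w14',p['img'])
```

```text
31.62 [ 0.4495 -0.0736  0.0928] [ 1.8e+02 -1.0e-01  1.0e-01] [-0.7  0.6  1.6] 0.0699
T [[-0.04, -0.02, 2.42], [-0.04, -0.02, 2.43], [-0.04, -0.02, 2.43]] 
A [[0.0, -0.0, 0.0], [0.0, -0.0, 0.0], [0.0, -0.0, 0.0]]
```

View pics/w14.png

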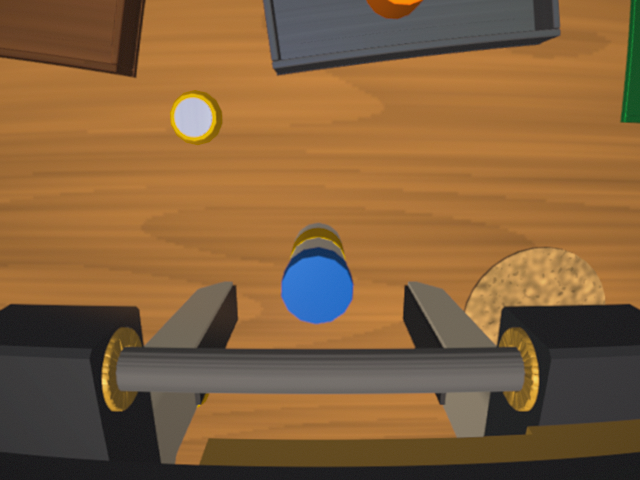

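The vial is centred between the jaws at (317,285). I'm descending to its body.

carry_out --translation '[[-0.1,0,2.5],[-0.1,0,2.5],[-0.1,0,2.2]]' --angular '[[0,0,0],[0,-0.1,0],[0,-0.1,0]]'

```text
clock: 32.05
eef_pos: [0.4537, -0.0766, 0.0249]
ee_rot: [179.7, -0.5, 0.1]
wrist_force: [0.3, -0.4, 0.4]
opening: 0.0703
```

carry_out --translation '[[-0.1,0,0],[0,0,0],[0,0,0],[0,0,0],[0,0,0]]' --angular '[[0,0,0],[0,0,0],[0,0,0],[0,0,0],[0,0,0]]' --grip 1 --newtons 15

```text
clock: 32.67
eef_pos: [0.4556, -0.0778, 0.0283]
ee_rot: [179.6, -0.8, 0.2]
wrist_force: [0.4, -0.2, -1.4]
opening: 0.0328
```

Two problems: the opening of 32.8 mm means the pads are on the cap, and the TCP is about 7 mm ahead of the axis. I'm regripping lower and centred.

carry_out --translation '[[0,0,0],[0,0,0],[0,0,0]]' --angular '[[0,0,0],[0,0,0],[0,0,0]]' --grip -0.5

```text
clock: 33.05
eef_pos: [0.4557, -0.0778, 0.0286]
ee_rot: [179.6, -0.8, 0.2]
wrist_force: [-0.2, -0.1, 0.4]
opening: 0.0581
```

Run:
```python
from h import *
st();plan([(.448,-.0735,.013,0)],step=2.8)
p=arm.capture('wrist');save('w15',p['img'])
p=arm.capture('side');save('s15',cv2.resize(p['img'][220:330,230:350],None,fx=4,fy=4))
print([(d['score'],atz(p,d['point'],.04)) for d in arm.pinpoint(p,'vial_center')])
```

```text
33.05 [ 0.4557 -0.0778  0.0286] [179.6  -0.8   0.2] [-0.2 -0.1  0.4] 0.0581
T [[-0.79, -0.44, 1.54]] 
A [[0.4, -0.8, 0.2]]
[(0.57, array([ 0.44915219, -0.0769448 ,  0.04      ]))]
```

View pics/w15.png

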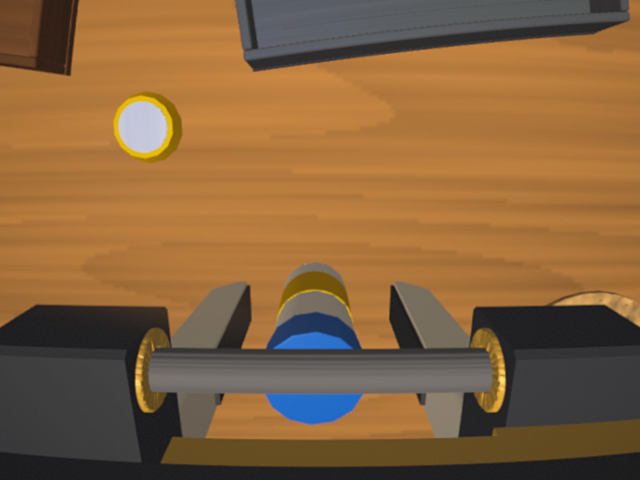

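View pics/s15.png

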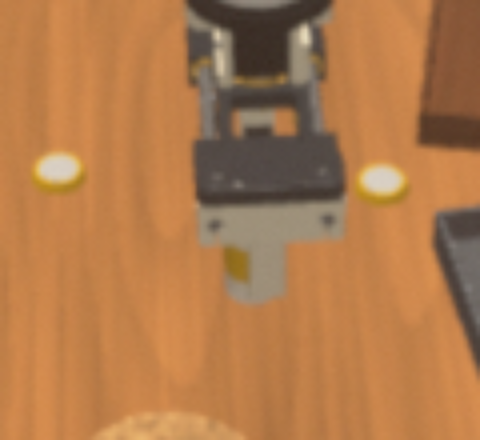

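The vial still stands, with its cap at (314,375), a little behind the pads' centre. I'm correcting -7 mm in x and going down 15 mm.

carry_out --translation '[[-0.7,-0.1,1],[0,0,0.5],[0,0,0.2]]' --angular '[[0.4,-0.9,0],[0,0,0],[0,0,0]]'

```text
clock: 33.58
eef_pos: [0.448, -0.0767, 0.01]
ee_rot: [-180.0, 0.2, 0.2]
wrist_force: [0.2, 0.5, -0.5]
opening: 0.0697
```

carry_out --translation '[[-0.1,0,0.1],[0,0,0.1],[0,0,0],[0,0,0],[0,0,0]]' --angular '[[0,0,0],[0,0,0],[0,0,0],[0,0,0],[0,0,0]]' --grip 1 --newtons 15

```text
clock: 34.2
eef_pos: [0.4471, -0.0768, 0.0079]
ee_rot: [-180.0, 0.2, 0.2]
wrist_force: [0.3, -0.3, -0.1]
opening: 0.0322
```

carry_out --translation '[[0,0,-2],[0,0,-4],[0,0,-4],[0,0,-3],[0,0,0]]' --angular '[[0,0,0],[0,0,0],[0,0,0],[0,0,0],[0,0,0]]'

```text
clock: 34.83
eef_pos: [0.4468, -0.0765, 0.1411]
ee_rot: [-179.9, 0.3, 0.2]
wrist_force: [1.0, -0.2, -1.2]
opening: 0.0318
```

Run:
```python
from h import *
st();plan([(.5631,.3329,.14,6)],step=5)
p=arm.capture('scene');a=cv2.resize(p['img'][140:260,220:360],None,fx=4,fy=4)
p=arm.capture('side');b=cv2.resize(p['img'][170:290,210:350],None,fx=4,fy=4)
save('s16',cv2.resize(np.hstack([a,b]),(800,343)))
```

```text
34.83 [ 0.4468 -0.0765  0.1411] [-179.9    0.3    0.2] [ 1.  -0.2 -1.2] 0.0318
T [[1.3, -4.55, 0.01], [1.36, -4.53, 0.01], [1.41, -4.51, 0.01], [1.46, -4.5, 0.01], [1.51, -4.48, 0.01], [1.56, -4.46, 0.01], [1.61, -4.45, 0.01], [1.66, -4.43, 0.01]] 
A [[-0.0, 0.0, -0.6], [-0.0, 0.0, -0.6], [-0.0, 0.0, -0.6], [-0.0, 0.0, -0.6], [-0.0, 0.0, -0.6], [-0.0, 0.0, -0.6], [-0.0, 0.0, -0.6], [-0.0, 0.0, -0.6]]
T [[1.71, -4.41, 0.01]] 
A [[-0.0, 0.0, -0.6]]
```

View pics/s16.png

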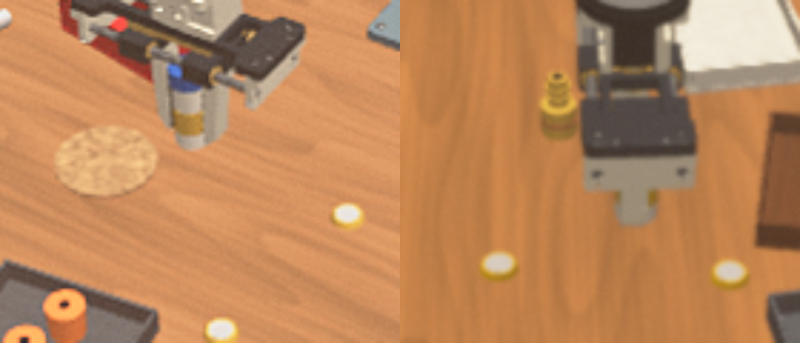

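carry_out --translation '[[1.3,-4.6,0],[1.4,-4.6,0],[1.4,-4.6,0],[1.5,-4.6,0],[1.5,-4.5,0],[1.6,-4.5,0],[1.6,-4.5,0],[1.7,-4.4,0]]' --angular '[[0,0,-0.6],[0,0,-0.6],[0,0,-0.6],[0,0,-0.6],[0,0,-0.6],[0,0,-0.6],[0,0,-0.6],[0,0,-0.6]]'

```text
clock: 35.92
eef_pos: [0.546, 0.2984, 0.1208]
ee_rot: [-179.8, 2.0, 4.6]
wrist_force: [0.9, -0.5, -0.2]
opening: 0.0318
```

Run:
```python
from h import *
st()
p=arm.capture('scene');print(atz(p,(349,430),0),atz(p,(400,425),0))
st();plan([(.5631,.3329,.13,6)],step=5)
```

```text
35.92 [0.546  0.2984 0.1208] [-179.8    2.     4.6] [ 0.9 -0.5 -0.2] 0.0318
[0.8611748  0.34324127 0.        ] [0.79877578 0.4245344  0.        ]
35.98 [0.5469 0.3039 0.1203] [-179.6    1.9    4.8] [2.2 2.6 0.4] 0.0322
T [[1.82, -2.76, -1.01]] 
A [[-0.4, 1.9, -1.2]]
```

carry_out --translation '[[1.8,-2.7,-0.5],[0,0,0],[0,0,0]]' --angular '[[-0.4,1.9,-1.2],[0,0,0],[0,0,0]]'

```text
clock: 36.35
eef_pos: [0.5596, 0.3328, 0.1171]
ee_rot: [179.8, 0.7, 6.1]
wrist_force: [-0.7, -0.5, -0.4]
opening: 0.0321
```

Run:
```python
from h import *
p=arm.capture('side');save('s17',cv2.resize(p['img'][90:260,230:430],None,fx=3,fy=3))
st();plan([(.5631,.335,.05,6)],step=5)
```

```text
36.4 [0.5596 0.3328 0.1172] [179.8   0.6   6.1] [-0.5 -0.4 -0.6] 0.0318
T [[0.23, -0.1, 3.36], [0.21, -0.1, 3.36]] 
A [[0.1, 0.3, 0.1], [0.1, 0.3, 0.1]]
```

View pics/s17.png

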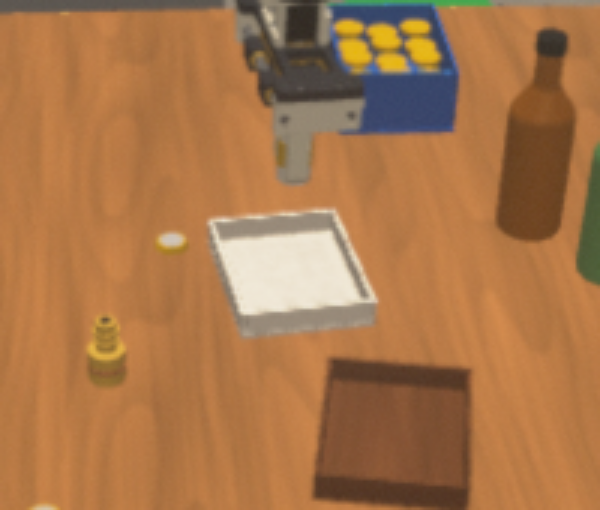

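The vial hangs in the gripper at (292,155), raised over the white tray at (290,270), and nothing tall is close. I'm lowering it.

carry_out --translation '[[0.2,-0.1,3.4],[0.2,-0.1,3.2],[0,0,0]]' --angular '[[0.1,0.3,0.1],[0.1,0.3,0.1],[0,0,0]]'

```text
clock: 36.78
eef_pos: [0.5624, 0.3315, 0.0494]
ee_rot: [180.0, 0.1, 5.7]
wrist_force: [-0.3, -0.4, -0.5]
opening: 0.0318
```

Run:
```python
from h import *
st();plan([(.5631,.335,.016,6)],step=2)
```

```text
36.77 [0.5624 0.3315 0.0494] [1.8e+02 1.0e-01 5.7e+00] [-0.3 -0.4 -0.5] 0.0318
T [[0.05, -0.17, 1.67], [0.05, -0.17, 1.67]] 
A [[0.0, 0.1, -0.2], [0.0, 0.1, -0.2]]
```

carry_out --translation '[[0.1,-0.2,1.6],[0,0,1.2],[0,0,0.3]]' --angular '[[0,0.1,-0.2],[0,0,0],[0,0,0]]'

```text
clock: 37.15
eef_pos: [0.565, 0.3331, 0.0193]
ee_rot: [-180.0, -0.2, 5.8]
wrist_force: [-0.2, -0.7, -0.2]
opening: 0.0318
```

carry_out --translation '[[0,0,0.5],[0,0,0.2],[0,0,0.1]]' --angular '[[0,-0.1,0],[0,0,0],[0,0,0]]'

```text
clock: 37.52
eef_pos: [0.5657, 0.3335, 0.0118]
ee_rot: [-180.0, -0.2, 5.8]
wrist_force: [0.3, -0.1, 1.3]
opening: 0.032
```

carry_out --translation '[[0,0,0.1],[0,0,0.1]]' --angular '[[0,0,0],[0,0,0]]'

```text
clock: 37.78
eef_pos: [0.567, 0.3339, 0.0117]
ee_rot: [-179.9, -0.4, 5.8]
wrist_force: [-0.9, -1.5, 5.8]
opening: 0.0316
```

carry_out --translation '[[0,0,-0.1],[0,0,0],[0,0,0],[0,0,0]]' --angular '[[0,0,0],[0,0,0],[0,0,0],[0,0,0]]' --grip -0.3

```text
clock: 38.28
eef_pos: [0.5666, 0.3339, 0.0123]
ee_rot: [-179.9, -0.3, 5.8]
wrist_force: [0.1, -1.1, 0.2]
opening: 0.0602
```

carry_out --translation '[[0,0,-2],[0,0,-3],[0,0,-4],[0,0,-4],[0,0,-2],[0,0,0]]' --angular '[[0,0,0],[0,0,0],[0,0,0],[0,0,0],[0,0,0],[0,0,0]]'

```text
clock: 39.02
eef_pos: [0.5648, 0.3332, 0.1645]
ee_rot: [-180.0, -0.1, 5.8]
wrist_force: [0.4, 0.0, -0.7]
opening: 0.0604
```

Run:
```python
from h import *
p=arm.capture('side');save('s18',cv2.resize(p['img'][90:260,230:430],None,fx=3,fy=3))
st();plan([(.397,.1945,.16,0)],step=5)
```

```text
39.08 [0.5642 0.333  0.1634] [180.    0.    5.8] [-0.1 -0.4 -0. ] 0.0605
T [[-3.61, 2.42, 0.07], [-3.56, 2.49, 0.07], [-3.51, 2.56, 0.07], [-3.45, 2.63, 0.07], [-3.4, 2.7, 0.07]] 
A [[0.0, 0.0, 1.2], [0.0, 0.0, 1.2], [0.0, 0.0, 1.2], [0.0, 0.0, 1.2], [0.0, 0.0, 1.2]]
```

View pics/s18.png

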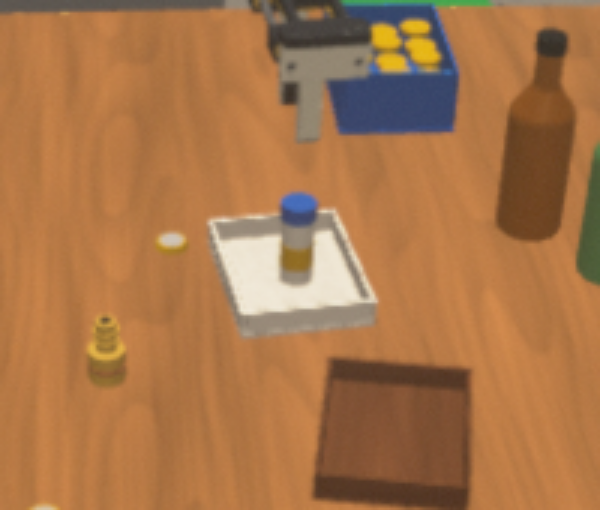

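The vial stands upright in the white tray at (298,240). The fitting is next.

carry_out --translation '[[-3.6,2.4,0],[-3.6,2.5,0],[-3.5,2.6,0],[-3.5,2.6,0],[-3.2,2.6,0],[0,0,0]]' --angular '[[0,0,1.2],[0,0,1.2],[0,0,1.2],[0,0,1.2],[0,0,1.2],[0,0,0]]'

```text
clock: 39.83
eef_pos: [0.387, 0.1906, 0.1531]
ee_rot: [179.7, 1.0, -0.3]
wrist_force: [1.4, 0.5, -0.0]
opening: 0.0603
```

Run:
```python
from h import *
p=arm.capture('wrist');save('w19',p['img'])
print([(d['score'],d['point'],atz(p,d['point'],.029)) for d in arm.pinpoint(p,'fitting_center')])
st();plan([(.397,.1945,.08,0)],step=4)
```

```text
[(0.87, [304.4, 217.4], array([0.39568535, 0.20041197, 0.029     ]))]
39.92 [0.39   0.1918 0.1538] [179.8   0.8  -0.3] [ 0.5 -0.1  0.3] 0.0604
T [[0.4, -0.15, 3.69], [0.37, -0.14, 3.69]] 
A [[0.1, 0.4, -0.1], [0.1, 0.4, -0.1]]
```

View pics/w19.png

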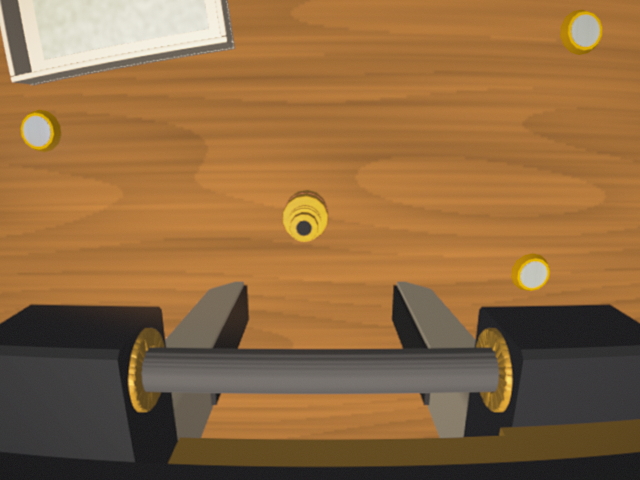

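Run:
```python
from h import *
p=arm.capture('wrist');save('w20',cv2.resize(p['img'][170:260,250:370],None,fx=5,fy=5))
print(atz(p,(304,228),.058),atz(p,(305,216),.03))
st();plan([(.397,.1965,.08,0)],step=4)
```

```text
[0.39824483 0.20124251 0.058     ] [0.40016986 0.20137396 0.03      ]
39.98 [0.3909 0.1922 0.1541] [179.8   0.8  -0.3] [-0.  -0.2 -0.1] 0.0602
T [[0.36, -0.23, 3.7], [0.33, -0.22, 3.7]] 
A [[0.1, 0.4, -0.1], [0.1, 0.4, -0.1]]
```

View pics/w20.png

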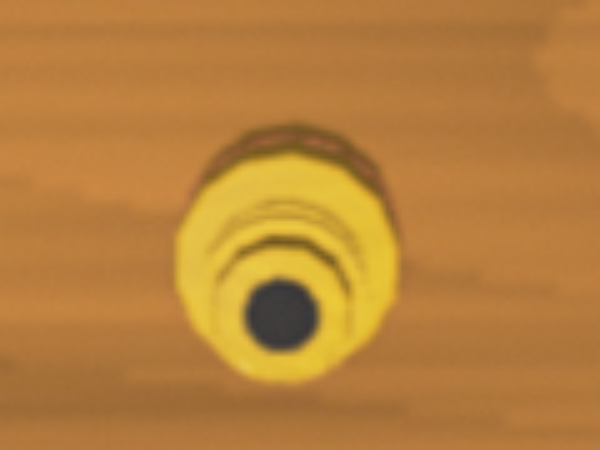

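carry_out --translation '[[0.4,-0.4,3.5],[0.3,-0.3,3.5],[0,0,0]]' --angular '[[0.1,0.5,-0.1],[0.1,0.4,-0.1],[0,0,0]]'

```text
clock: 40.35
eef_pos: [0.4019, 0.2013, 0.0824]
ee_rot: [-179.9, -0.4, 0.0]
wrist_force: [0.6, 0.2, 0.5]
opening: 0.0605
```

Run:
```python
from h import *
p=arm.capture('wrist');save('w21',p['img'][180:,150:500])
st();plan([(.3965,.1995,.006,0)],step=2.5)
```

```text
40.4 [0.403  0.2015 0.0838] [-179.9   -0.5    0. ] [-0.1  0.   0.7] 0.0604
T [[-0.18, 0.05, 1.94], [-0.18, 0.05, 1.94], [-0.17, 0.05, 1.94], [-0.17, 0.05, 1.94]] 
A [[-0.0, -0.1, 0.0], [-0.0, -0.1, 0.0], [-0.0, -0.1, 0.0], [-0.0, -0.1, 0.0]]
```

View pics/w21.png

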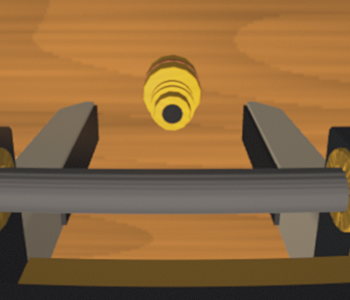

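carry_out --translation '[[-0.4,0.1,2],[-0.2,0,2],[-0.1,0,1.8],[0,0,0]]' --angular '[[0,-0.4,0],[0,-0.2,0],[0,-0.1,0],[0,0,0]]'

```text
clock: 40.9
eef_pos: [0.4032, 0.2028, 0.0297]
ee_rot: [-179.8, -0.4, 0.1]
wrist_force: [0.3, -0.1, 0.3]
opening: 0.0603
```

Run:
```python
from h import *
p=arm.capture('wrist');save('w22',p['img'][180:,150:500])
st();plan([(.3965,.1995,.005,0)],step=2.5)
hsv=cv2.cvtColor(p['img'],cv2.COLOR_RGB2HSV)
```

```text
40.95 [0.4041 0.203  0.0304] [-1.798e+02 -5.000e-01  1.000e-01] [-0.5  0.2  0.9] 0.0604
T [[-0.39, 0.18, 1.27], [-0.38, 0.18, 1.27]] 
A [[-0.1, -0.2, 0.1], [-0.1, -0.2, 0.1]]
```

View pics/w22.png

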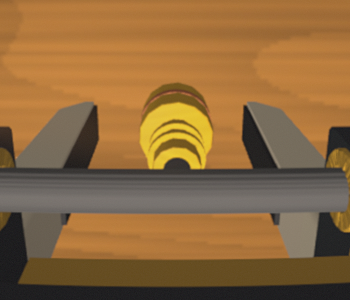

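Run:
```python
from h import *
p=arm.capture('wrist')
print(atz(p,(327,343),.058), atz(p,(327,280),.03),proj(p,(.397,.2,.058)),proj(p,(.413,.2,.03)))
st()
```

```text
[0.39820999 0.20032491 0.058     ] [0.41258095 0.20003798 0.03      ] [327.87659543 346.02498328] [327.09779503 279.04205504]
41.0 [0.4042 0.203  0.0307] [-1.798e+02 -5.000e-01  1.000e-01] [-0.3 -0.   0.2] 0.0603
```

Confirmed: the fitting axis is at (0.397, 0.200).

carry_out --translation '[[-0.7,0.2,1],[-0.1,0.1,1.2],[0,0,0.3]]' --angular '[[-0.2,-0.6,0],[0,-0.2,0],[0,0,0]]'

```text
clock: 41.38
eef_pos: [0.3975, 0.2003, 0.0061]
ee_rot: [-179.9, 0.1, 0.1]
wrist_force: [-0.1, -0.3, -0.6]
opening: 0.0602
```

carry_out --translation '[[0,0,0.1],[0,0,0],[0,0,0],[0,0,0]]' --angular '[[0,0,0],[0,0,0],[0,0,0],[0,0,0]]' --grip 1 --newtons 25

```text
clock: 41.88
eef_pos: [0.3974, 0.2003, 0.0048]
ee_rot: [-179.9, 0.1, 0.1]
wrist_force: [0.3, -0.4, -1.5]
opening: 0.0314
```

carry_out --translation '[[0,0,-2],[0,0,-3.5],[0,0,-3.5],[0,0,-2],[0,0,0]]' --angular '[[0,0,0],[0,0,0],[0,0,0],[0,0,0],[0,0,0]]'

```text
clock: 42.5
eef_pos: [0.3965, 0.1998, 0.1173]
ee_rot: [-180.0, 0.3, 0.1]
wrist_force: [1.3, 0.2, -2.7]
opening: 0.0317
```

Run:
```python
from h import *
p=arm.capture('scene');a=cv2.resize(p['img'][160:280,320:460],None,fx=4,fy=4);save('c23',a)
st();plan([(.626,.102,.12,-11)],step=5)
```

```text
42.55 [0.3958 0.1997 0.1164] [-1.8e+02  4.0e-01  1.0e-01] [-0.4  0.3 -2.1] 0.0314
T [[3.83, 1.64, -0.09], [3.88, 1.51, -0.08], [3.93, 1.38, -0.08], [3.97, 1.26, -0.07], [4.01, 1.13, -0.07], [4.05, 1.0, -0.07]] 
A [[0.0, 0.1, 1.9], [0.0, 0.1, 1.9], [0.0, 0.1, 1.9], [0.0, 0.1, 1.9], [0.0, 0.1, 1.9], [0.0, 0.1, 1.9]]
```

View pics/c23.png

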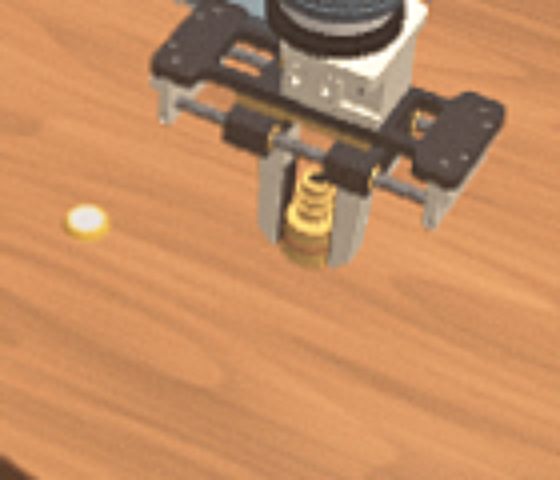

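The fitting is held upright by its nut at (308,230). I'm moving to the wooden tray.

carry_out --translation '[[3.8,1.6,-0.1],[3.9,1.5,-0.1],[3.9,1.4,-0.1],[4,1.3,-0.1],[4,1.1,-0.1],[4,1,-0.1],[0,0,0],[0,0,0]]' --angular '[[0,0.1,1.9],[0,0.1,1.9],[0,0.1,1.9],[0,0.1,1.9],[0,0.1,1.9],[0,0.1,1.9],[0,0,0],[0,0,0]]'

```text
clock: 43.55
eef_pos: [0.6225, 0.098, 0.1047]
ee_rot: [179.7, 1.1, -11.6]
wrist_force: [-0.6, 0.2, -1.1]
opening: 0.0315
```

Run:
```python
from h import *
p=arm.capture('wrist');save('w24',p['img'])
st();plan([(.626,.102,.05,-11)],step=4)
```

```text
43.6 [0.6224 0.098  0.1048] [179.7   1.1 -11.6] [ 0.3 -0.1 -1.8] 0.0316
T [[0.19, -0.25, 2.73], [0.16, -0.24, 2.74]] 
A [[0.1, 0.6, -0.3], [0.1, 0.6, -0.3]]
```

View pics/w24.png

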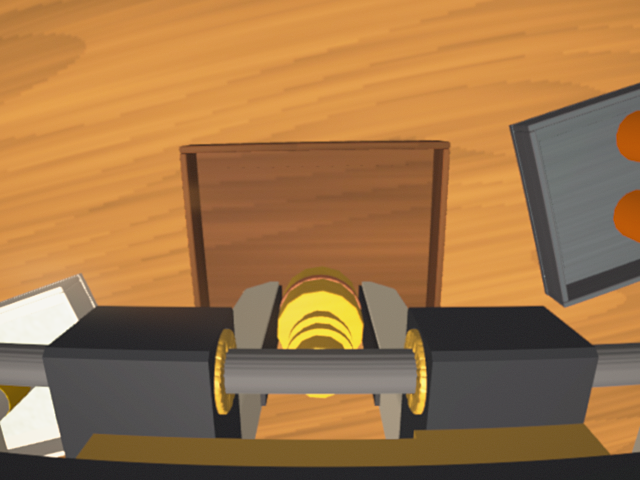

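carry_out --translation '[[0.2,-0.3,2.8],[0.2,-0.2,2.6],[0,0,0]]' --angular '[[0.1,0.7,-0.3],[0.1,0.6,-0.3],[0,0,0]]'

```text
clock: 43.98
eef_pos: [0.6233, 0.1042, 0.0494]
ee_rot: [179.9, -0.1, -10.8]
wrist_force: [0.3, 0.8, -0.8]
opening: 0.0311
```

Run:
```python
from h import *
st();plan([(.626,.102,.011,-11)],step=2.2)
```

```text
43.98 [0.6233 0.1042 0.0494] [ 1.799e+02 -1.000e-01 -1.080e+01] [ 0.3  0.8 -0.8] 0.0311
T [[0.15, 0.08, 1.92], [0.15, 0.08, 1.92]] 
A [[0.0, -0.1, 0.1], [0.0, -0.1, 0.1]]
```

carry_out --translation '[[0.1,0,1.8],[0.1,0,1.6],[0,0,0.2]]' --angular '[[0,0,0],[0,0,0],[0,0,0]]'

```text
clock: 44.35
eef_pos: [0.6258, 0.1044, 0.0133]
ee_rot: [179.9, -0.2, -10.7]
wrist_force: [0.8, -0.8, -1.9]
opening: 0.0316
```

carry_out --translation '[[0,0,0.3],[0,0,0.1]]' --angular '[[0,0,0],[0,0,0]]'

```text
clock: 44.6
eef_pos: [0.6264, 0.1043, 0.0094]
ee_rot: [179.9, -0.3, -10.7]
wrist_force: [0.1, 0.2, -1.7]
opening: 0.0313
```

carry_out --translation '[[0,0,0.15],[0,0,0.1]]' --angular '[[0,0,0],[0,0,0]]'

```text
clock: 44.85
eef_pos: [0.6269, 0.1042, 0.0089]
ee_rot: [180.0, -0.4, -10.7]
wrist_force: [-4.2, -0.8, 6.5]
opening: 0.0312
```

Seated. Releasing, then rising clear.

carry_out --translation '[[0,0,0],[0,0,0],[0,0,0],[0,0,0]]' --angular '[[0,0,0],[0,0,0],[0,0,0],[0,0,0]]' --grip -0.15

```text
clock: 45.35
eef_pos: [0.6282, 0.1042, 0.0098]
ee_rot: [180.0, -0.5, -10.8]
wrist_force: [0.3, -0.3, -0.7]
opening: 0.0533
```

carry_out --translation '[[0,0,-2],[0,0,-3.5],[0,0,-4],[0,0,-5],[-5,0,-4],[-5,0,0],[-5,0,0],[0,0,0]]' --angular '[[0,0,0],[0,0,0],[0,0,0],[0,0,0],[0,0,0],[0,0,0],[0,0,0],[0,0,0]]'

```text
clock: 46.35
eef_pos: [0.4773, 0.1325, 0.1969]
ee_rot: [-180.0, -0.5, -10.8]
wrist_force: [1.3, -0.4, 0.4]
opening: 0.0535
```

Run:
```python
from h import *
st()
p=arm.capture('scene');q=arm.capture('side')
a=cv2.resize(p['img'][160:360,130:480],(770,440));b=cv2.resize(q['img'][140:430,220:480],(520,580))
save('e1',a);save('e2',b)
w=arm.capture('wrist');save('e3',w['img'])
for k,z in dict(jar_center=.0515,bung_bench_center=.021,vial_center=.044,fitting_center=.033).items():
  for n,c in (('scene',p),('side',q)): print(k,n,[(round(d['score'],2),atz(c,d['point'],z).round(3)[:2].tolist()) for d in arm.pinpoint(c,k)[:2]])
```

```text
46.35 [0.4773 0.1325 0.1969] [-180.    -0.5  -10.8] [ 1.3 -0.4  0.4] 0.0535
jar_center scene [(0.66, [0.568, -0.296]), (0.37, [0.592, 0.349])]
jar_center side [(0.82, [0.569, -0.305]), (0.52, [0.396, -0.261])]
bung_bench_center scene [(0.75, [0.601, -0.107])]
bung_bench_center side [(0.86, [0.6, -0.125])]
vial_center scene [(0.95, [0.566, 0.335])]
vial_center side [(0.9, [0.565, 0.325])]
fitting_center scene [(0.68, [0.615, 0.103])]
fitting_center side [(0.48, [0.633, 0.117])]
```

View pics/e1.png

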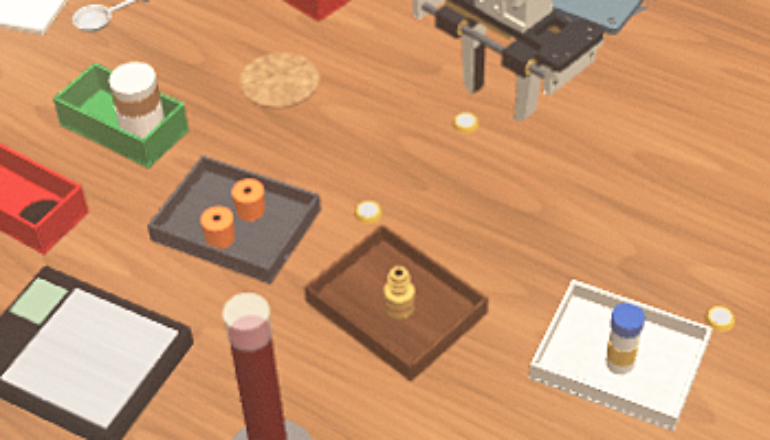

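View pics/e2.png

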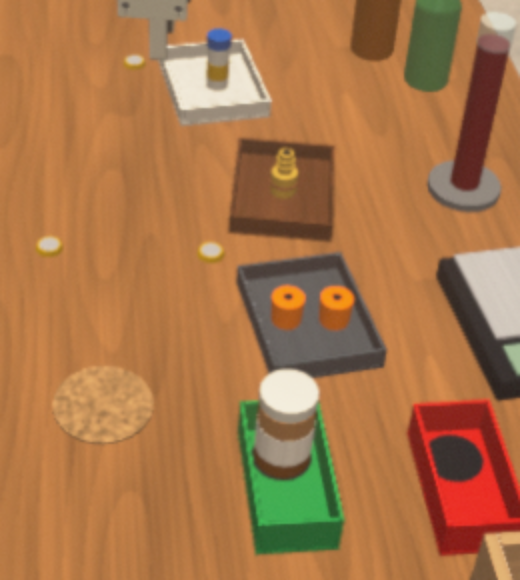

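Both views show everything upright in its place. In the scene view the bungs are at (218,227) and (248,199), the fitting at (400,292), the vial at (625,338) and the jar at (137,98) in the green caddy. The gripper is clear, so I'm handing in.

Run:
```python
from station import arm
print(arm.job_done())
```

```text
the job is handed in; nothing more can be done
None
```

The bench is cleared and the job is handed in at about 47 s of the 134 s; no verdict was reported. I stood the jar on the cork mat, put the caddy bung in the metal tray and set the jar back on its disc. The bench bung, vial and fitting then went into their trays.

**Last checks:**
- **Scene and side pictures:** both show all five things upright in the right places, with the gripper open and clear.
- **Jar:** after release its lid centre measured (0.567, -0.297), about 1 mm from the disc centre. The network's side reading put it about 8 mm off in y, still inside the 15 mm limit.
- **Network readings for bung, vial and fitting:** the scene and side readings differed by up to about 2 cm. All lie inside the right trays. I only asked it for one bung, so the caddy bung's place rests on the pictures.

**Regrips:** I regripped the bench bung because the first grip was too high. I regripped the vial because the first grip was off-centre and on the cap. Its second opening, 32 mm, suggests the fingers still touched the cap, but it was set down upright. The largest contact force I saw was about 12 N, when seating the second bung.

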